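# Park the die caddy in its dock

### The job

Park the little die caddy in its dock at the back of the bench: take it by the push bar and roll it forward, all wheels on the bench, until both front castors have swung round and trail straight behind their pivots before its nose goes in between the guide rails. Then steer it in between the rails and press it home gently, feeling for the roller catch to snap over the arrow-shaped striker, so that it stays held hard up against the rubber buffer when you let go. Do not ram the dock, keep both crimp dies standing in the caddy, and leave the other things on the bench where they are.

Things in the scene. Friction and masses are not known exactly. Their poses are not given: they have to be found in the camera images.
- caddy: Grey sheet-metal die caddy on 22 mm wheels, 84 mm wide. Origin on the bench midway between the two fixed rear wheels; x forward (to the nose), y left, z up. Deck from x = -12 to 110 mm, underside z = 30; tray with the dies (tops z = 90) from x = 30 to the nose plate at 110 mm. Two free front castors, pivots at x = 90, y = +26 and -26. With its dies about 0.9 kg; rolls with less than 1 N.
- push_bar (a point): Middle of the push bar, a level bar along the caddy's y with a rubber sleeve 13 mm thick and 50 mm long, at caddy x = -35, y = 0, z = 80 mm; its posts are at y = +36 and -36. Free 60 mm before and behind it and down to the bench or deck, so it can be pinched from above with one finger before and one behind it. A firm grip (some 30 N) pushes and turns the caddy with the hand.
- striker_tip (a point): Tip of the steel striker on the caddy's nose, at caddy x = 132, y = 0, z = 60 mm: an arrow head 11 mm wide, 8 mm long and 10 mm high on a 3 mm neck that stands out of the nose plate.
- castor_l_hub (a point): Wheel centre of the left front castor, 12 mm off its pivot (caddy x = 90, y = 26 mm): at caddy x = 78 when the castor trails straight, at 102 when it leads. It counts as trailing when behind caddy x = 79.5 mm (within about 29 degrees). It needs some 50 mm of fairly straight forward rolling to swing round from any start.
- castor_r_hub (a point): Wheel centre of the right front castor (pivot at caddy x = 90, y = -26 mm), otherwise as the left one.
- dock: Parking dock fixed to the bench: two parallel steel rails 40 mm high and 140 mm long, 89 mm apart inside (2.5 mm free each side of the caddy). Origin on the bench, on the centre line where the straight rails begin; x points into the dock, y left, z up. Before the origin the rails flare over 29 mm to a mouth 117 mm wide. More than 20 N between caddy and rails is too much.
- catch_slot (a point): Fixed point on the strap that ties the rails, dock x = 118, y = 0, z = 3 mm. Here a bracket with the roller catch and buffer is bolted through long slots, so how deep it stands is not known: with the caddy home, the caddy's origin is anywhere from dock x = -47 to -8 mm. Two sprung rollers at striker height part at a push of 8 to 10 N, then close behind the arrow head and the push drops.
- buffer (a joint): How far the sprung rubber buffer below the rollers is pushed in, in m: 0 free, about 0.001 when the caddy is caught and held against it (0.0005 or more counts), 0.008 at most. The nose meets it just as the rollers have closed, and the push then rises by 8 N per mm: 12 to 14 N along the dock means home, more than 2.2 mm (over 20 N) is ramming. The catch keeps the caddy in against more than 20 N.
- die_a: Steel crimp die segment, 37 x 36 x 56 mm, 0.22 kg, standing loose on the left in the caddy's tray. Origin at the centre of its underside, z up; in the caddy at about x = 56, y = +20, z = 34 mm.
- die_b: The same, on the right in the tray at about caddy x = 56, y = -20, z = 34 mm.
- spanner: Combination spanner, 28 x 179 x 9 mm, lying on the bench along the right-hand rail. To be left alone. Origin at its middle.
- spray_can: Upright spray can with a lid cap, diameter 52, 173 mm high, right of the dock. To be left alone. Origin at the centre of its underside.
- small_carton: Small brown carton, 61 x 85 x 51 mm, right of the dock towards the robot. To be left alone. Origin at the centre of its underside.

How it is judged:
By the outcome, as a careful person would: the job done as asked, in the order asked, and still so for the second after the job is handed in, with the robot touching nothing.
It also fails if it takes over 48 s, if anything falls off the work surface, if the arm or the gripper's body presses on something with over 40 N, if the wrist force passes 120 N, or if a joint passes its speed limit or range.

### The arm

A 6-joint arm with a two-finger parallel gripper is mounted at the origin on a cart in front of the work surface, level with it; the furniture and walls round the work are solid. World frame = base frame: x ahead of the robot, y to its left, z up, the work surface at z = 0. Lengths are in mm, angles in degrees, forces in N, time in s.
With the tool pointing down it reaches from about 350 to 850 mm from the base axis. Payload 8.1 kg.
Tool frame: the origin (TCP) lies on the centre line of the jaws, within the pads' length; the fingertips stand 25 mm ahead of it and the grasp point (between the pads) lies 6 mm ahead of it; z points along the fingers, y is the direction in which the jaws open and shut (so a half turn about z gives the same grasp; the last joint's range is limited). The gripper opens to 93 mm and grips with 3 to 60 N. Pads are 15 mm wide; open, the fingers measure 128 mm over their backs; the gripper's body (75 mm by 188 mm) begins 65 mm behind the grasp point.
Start: joints at [60.596, 7.471, 85.268, -0, 87.261, -4.893], TCP at [248.902, 545.943, 243.635] pointing down, gripper open.
Joint ranges: [-169.43, 169.43], [-51.17, 129.36], [1.28, 143.12], [-76.62, 256.62], [0, 156.53], [-152.29, 152.29]. Speed limits (degrees/s): [136.94, 136.94, 159.86, 180, 180, 180].

### API

Orientations are given as [roll, pitch, yaw] about the fixed x, y, z axes, in that order (R = Rz(yaw) Ry(pitch) Rx(roll)).
In Python, from station import ctrl gives the robot as it stands.
- The arm moves only by the tool apply_moves, never from a script. Its argument "steps" is text: rows parted by semicolons, each of 7 numbers parted by spaces: the turn, a rotation vector about the world's x, y, z in degrees, then the shift along the world's x, y, z in m, then the finger opening in m, from 0 to 0.093. A call has exactly 5 rows; each row is the pose to reach, as a shift and turn from the pose commanded when the call began; what a row does not reach only later rows make up. A row lasts 1/12 s, in which the tool goes at most 41.7 mm and 7.16 degrees, less where a joint would pass 70% of its speed; a pose out of reach is approached as far as the arm can. A call with a gripper value outside its range is refused whole. The fingers move at their own pace and stop on an object; the grip force is fixed at half the most. Time passes only in rows, so rows that repeat a pose let the fingers close, or fill a call up. It gives the time, the measured TCP pose, the force and the opening at its end, in the units of the state.
- ctrl.read_state(): the state, without advancing time (a new reading comes with each control period).
- ctrl.snapshot(name): name is "scene" or "top" or "wrist"; returns the picture (384x512x3 uint8, red, green, blue); there is no depth.
- ctrl.camera_params(name): a dict with "intrinsics" (3x3 intrinsics, pixels), "camera_from_world" (4x4, takes a point from world to camera coordinates). Camera axes: x right, y down, z forward; pixel columns grow to the right and rows downward; lengths in mm; the calibration is good to about 2 mm. The wrist camera is an equidistant fisheye: a pixel r from the principal point sees the ray r / f radians off the axis. A picture is of the moment at which its call begins: read the wrist's pose just before it. camera_params takes no time and is no camera call; for the wrist camera it gives the pose at the moment of the call.
- ctrl.finish_job(): hands the job in, once; it reports no verdict.
The state is a dict: "time_s": time; "q": joint angles; "qd": joint speeds; "effort": joint torques, N m; "tool_pos": TCP position; "ee_rot": TCP orientation; "force": force on the tool from outside, world axes, zero at the start; "wrist_torque": the same for the moment, N m; "finger_gap": finger opening in mm.
Only numpy, scipy, OpenCV 4.12 (cv2) and the standard library are available. Lean on these libraries where they do the work, as an engineer would, in place of code of your own. Each camera call takes 0.05 s, during which the arm holds its last target.

## Working session

There is one attempt and no reset: what is moved stays moved. The work goes in short steps, Python scripts to look and compute and a tool call to move; the robot and the scene stay as the last step left them, time stands still between calls to the robot, and variables do not carry over. Pictures are saved under pics/ and viewed, and the job is handed in when it is done.

Besides the shell and the picture viewer there is one more tool, called after "Request:" as name(argument=value, ...) on one line, values as JSON. apply_moves: Moves the arm, as the interface text tells. Its arguments: {"type":"object","properties":{"steps":{"type":"string"}},"required":["steps"]}

```bash
ls; mkdir -p pics
python3 - <<'E'
from station import ctrl
import cv2
print(ctrl.read_state())
for n in("scene","top","wrist"):
    p=ctrl.camera_params(n); print(n,p)
    cv2.imwrite(f"pics/{n}0.png",ctrl.snapshot(n)[:,:,::-1])
E
```

```text
pics
{'time_s': 0.0, 'q': array([ 6.05978754e+01,  7.51541379e+00,  8.53289228e+01,  3.16905523e-04,
        8.72624737e+01, -4.89321422e+00]), 'qd': array([ 0.04351688, -0.05245047, -0.02737934,  0.05022539, -0.00315144,
       -0.01766248]), 'effort': array([-2.26216325e-03, -5.59841931e+01, -4.91751981e+01,  7.64779304e-02,
        3.58786946e-02, -1.66755781e-04]), 'tool_pos': array([248.61942285, 545.48467406, 242.58765029]), 'ee_rot': array([-1.79893606e+02, -9.42616345e-03,  1.55491065e+02]), 'force': array([ 0.27802404,  0.86812847, -0.2072638 ]), 'wrist_torque': array([-0.0066016 ,  0.01930086,  0.02069838]), 'finger_gap': 93.06242310433029}
scene {'intrinsics': array([[449.67355176,   0.        , 246.85502577],
       [  0.        , 449.67355176, 189.21756253],
       [  0.        ,   0.        ,   1.        ]]), 'camera_from_world': array([[ 6.03032744e-01, -7.97638053e-01, -1.11824325e-02,
        -3.30320907e+02],
       [-4.70757124e-01, -3.44516412e-01, -8.12216826e-01,
         3.42746293e+02],
       [ 6.44002516e-01,  4.95057551e-01, -5.83248473e-01,
         6.4405
[... 473 characters left out ...]
.72402392e-02,  8.75989010e-03, -9.98322002e-01,
         8.97903065e+02],
       [ 0.00000000e+00,  0.00000000e+00,  0.00000000e+00,
         1.00000000e+00]])}
wrist {'intrinsics': array([[297.31863964,   0.        , 248.47704235],
       [  0.        , 297.31863964, 186.47072302],
       [  0.        ,   0.        ,   1.        ]]), 'camera_from_world': array([[ 4.15626553e-01,  9.09534625e-01, -1.15547222e-03,
        -5.99916049e+02],
       [ 8.80176769e-01, -4.01890188e-01,  2.52533428e-01,
        -2.97070465e+01],
       [ 2.29223524e-01, -1.05976618e-01, -9.67587481e-01,
         3.89424809e+02],
       [ 0.00000000e+00,  0.00000000e+00,  0.00000000e+00,
         1.00000000e+00]])}
```

View pics/scene0.png

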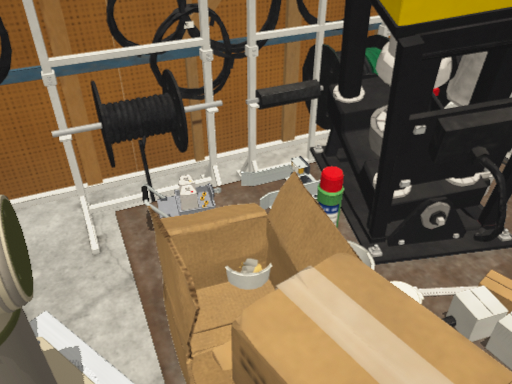

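View pics/top0.png

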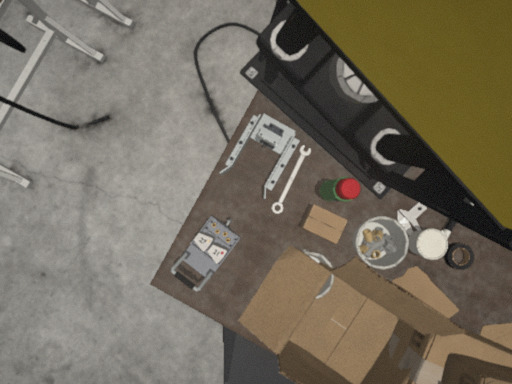

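View pics/wrist0.png

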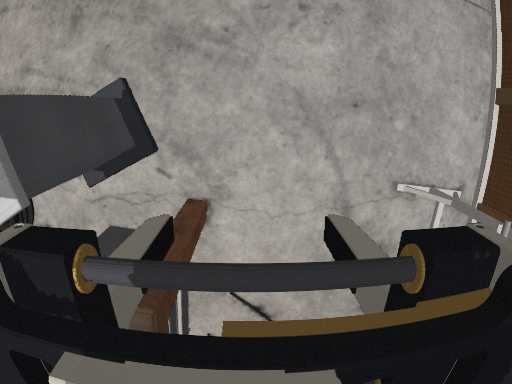

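The top view shows the caddy near (205,255), dock near (262,150), carton (325,222), can (340,188). I'll zoom in.

Run:
```python
import cv2
i=cv2.imread("pics/top0.png")
cv2.imwrite("pics/t_c.png",cv2.resize(i[205:300,150:260],None,fx=6.5,fy=6.2,interpolation=cv2.INTER_CUBIC))
cv2.imwrite("pics/t_d.png",cv2.resize(i[100:220,205:320],None,fx=5,fy=5,interpolation=cv2.INTER_CUBIC))
i=cv2.imread("pics/scene0.png")
cv2.imwrite("pics/s_c.png",cv2.resize(i[150:230,130:345],None,fx=3.7,fy=3.7,interpolation=cv2.INTER_CUBIC))
```

```text
(no output)
```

View pics/t_c.png

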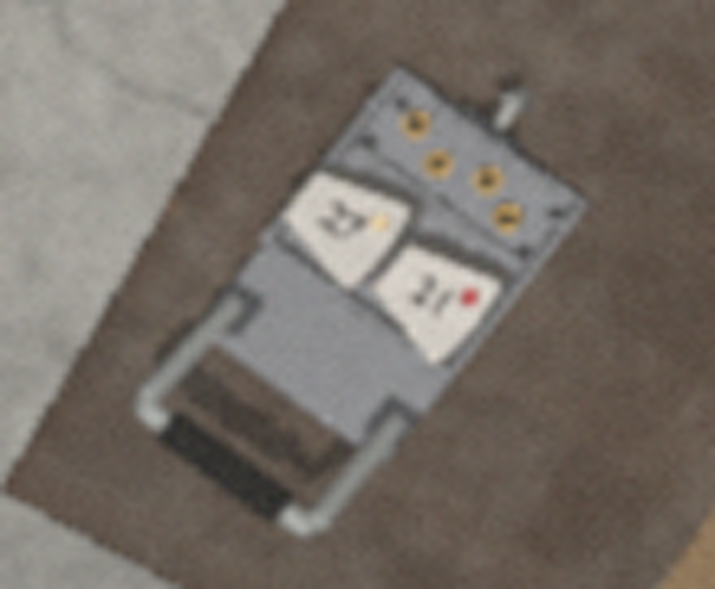

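View pics/t_d.png

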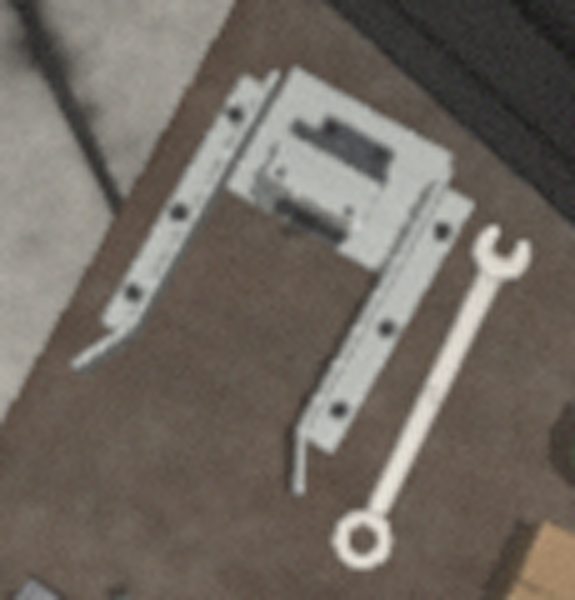

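View pics/s_c.png

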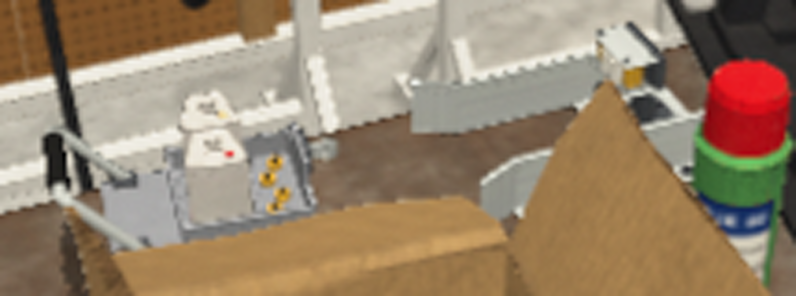

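```bash
cat > h.py <<'E'
import numpy as np
from station import ctrl
def bp(name,uv,z,P=None):
    p=P or ctrl.camera_params(name);K=p["intrinsics"];T=p["camera_from_world"];R=T[:3,:3];c=-R.T@T[:3,3]
    x=np.array([(uv[0]-K[0,2])/K[0,0],(uv[1]-K[1,2])/K[1,1]])
    if name=="wrist":
        r=np.hypot(*x);d=np.array([*(x/r*np.sin(r)),np.cos(r)]) if r>0 else np.array([0,0,1.])
    else: d=np.array([*x,1])
    d=R.T@d
    return c+d*(z-c[2])/d[2]
def pj(name,X,P=None):
    p=P or ctrl.camera_params(name);K=p["intrinsics"];T=p["camera_from_world"]
    X=np.atleast_2d(X);c=X@T[:3,:3].T+T[:3,3]
    if name=="wrist":
        rr=np.hypot(c[:,0],c[:,1]);th=np.arctan2(rr,c[:,2]);m=c[:,:2]/rr[:,None]*th[:,None]
    else: m=c[:,:2]/c[:,2:]
    return m*K[0,0]+K[:2,2]
E
python3 - <<'E'
from h import *
c=lambda u,v:((u+.5)/6.5-.5+150,(v+.5)/6.2-.5+205)
d=lambda u,v:((u+.5)/5-.5+205,(v+.5)/5-.5+100)
for n,p,z in [("barL",c(150,412),80),("barR",c(303,523),80),("slL",c(168,427),82),("slR",c(287,508),82),("tip",c(514,88),62),("noseL",c(397,70),66),("noseR",c(585,203),66),
 ("LT",d(75,365),40),("Lbend",d(137,325),40),("RT",d(298,490),40),("Rbend",d(301,428),40),("Rend",d(433,195),40),("Lend",d(277,75),40),("can",(348,188),173)]:
    print(n,np.round(bp("top",p,z),1))
E
```

```text
barL [453.3 213.   80. ]
barR [413.7 162.1  80. ]
slL [448.2 206.6  82. ]
slR [419.3 167.1  82. ]
tip [564.4  89.9  62. ]
noseL [571.7 129.7  66. ]
noseR [522.6  66.1  66. ]
LT [671.5 110.4  40. ]
Lbend [689.4  81.3  40. ]
RT [611.3   8.7  40. ]
Rbend [639.9   6.6  40. ]
Rend [746.9 -57.3  40. ]
Lend [805.1  13.8  40. ]
can [ 619.1 -152.4  173. ]
```

Request:
apply_moves(steps="0 0 -6.9 0.012 -0.024 0 0.093;0 0 -13.8 0.024 -0.048 0 0.093;0 0 -20.7 0.036 -0.072 0 0.093;0 0 -27.5 0.049 -0.096 0 0.093;0 0 -34.2 0.062 -0.120 0 0.093")

```text
time_s: 0.57
tool_pos: [311.0, 424.7, 243.2]
ee_rot: [-180.0, 0.0, 121.0]
force: [0.8, 1.3, 0.1]
finger_gap: 92.8
```

Request:
apply_moves(steps="0 0 -6.9 0.012 -0.024 0 0.093;0 0 -13.8 0.024 -0.048 0 0.093;0 0 -20.7 0.036 -0.072 0 0.093;0 0 -27.5 0.049 -0.096 0 0.093;0 0 -34.2 0.062 -0.120 0 0.093")

```text
time_s: 0.98
tool_pos: [373.1, 304.7, 243.4]
ee_rot: [-180.0, 0.0, 86.8]
force: [-0.1, 0.4, 0.4]
finger_gap: 93.1
```

Request:
apply_moves(steps="0 0 -6.9 0.012 -0.024 -0.01 0.093;0 0 -13.8 0.024 -0.048 -0.02 0.093;0 0 -20.7 0.036 -0.072 -0.03 0.093;0 0 -27.5 0.049 -0.096 -0.04 0.093;0 0 -34.2 0.061 -0.118 -0.05 0.093")

```text
time_s: 1.4
tool_pos: [434.2, 186.5, 193.0]
ee_rot: [180.0, 0.0, 52.5]
force: [-0.0, 0.6, 0.2]
finger_gap: 92.9
```

Run:
```python
from h import *
import cv2
s=ctrl.read_state();print(s["time_s"],s["tool_pos"],s["ee_rot"],s["q"])
p=ctrl.camera_params("wrist");T=p["camera_from_world"];print(-T[:3,:3].T@T[:3,3],T[2,:3])
np.save("w1.npy",T)
i=ctrl.snapshot("wrist")[:,:,::-1];cv2.imwrite("pics/w1.png",cv2.resize(i,(800,600),interpolation=cv2.INTER_CUBIC))
```

```text
1.4 [434.2130779  186.4685123  193.02610732] [1.79998921e+02 7.52072295e-03 5.25413024e+01] [ 1.70245622e+01 -1.09965582e+01  1.08669745e+02 -5.29462516e-03
  8.23323084e+01  5.44839665e+01]
[477.3869789  242.11446557 333.93231613] [-0.15290546 -0.19994333 -0.96780297]
```

View pics/w1.png

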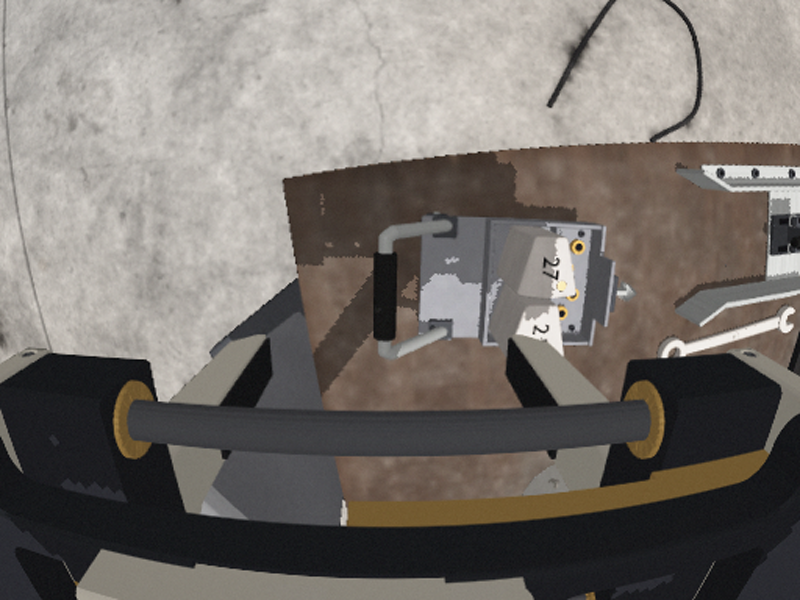

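Run:
```python
import cv2
i=cv2.resize(cv2.imread("pics/w1.png"),(512,384),interpolation=cv2.INTER_AREA)
cv2.imwrite("pics/w1c.png",cv2.resize(i[125:240,230:420],None,fx=4.2,fy=4.2,interpolation=cv2.INTER_CUBIC))
cv2.imwrite("pics/w1d.png",cv2.resize(i[90:230,400:512],None,fx=4.2,fy=4.2,interpolation=cv2.INTER_CUBIC))
```

```text
(no output)
```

View pics/w1c.png

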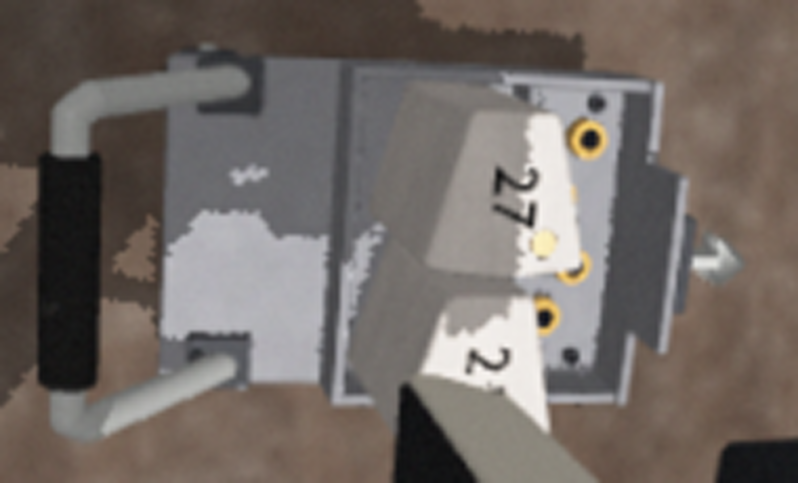

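View pics/w1d.png

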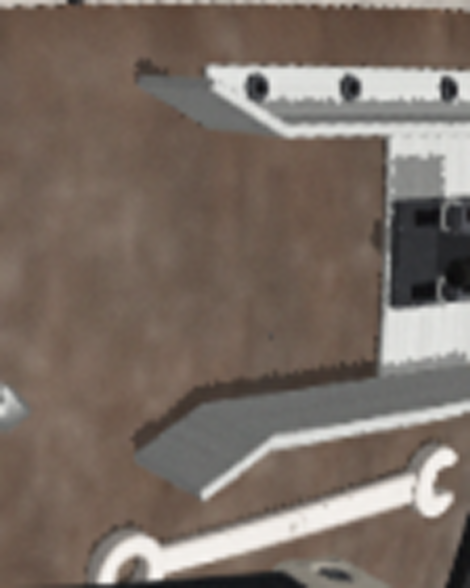

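Run:
```python
from h import *
P=ctrl.camera_params("wrist")
c=lambda u,v:((u+.5)/4.2-.5+230,(v+.5)/4.2-.5+125)
d=lambda u,v:((u+.5)/4.2-.5+400,(v+.5)/4.2-.5+90)
r={}
for n,p,z in [("slL",c(70,156),80),("slR",c(68,387),80),("tip",c(742,262),60),
 ("LT",d(207,68),40),("Lbend",d(283,134),40),("RT",d(205,496),40),("Rbend",d(275,438),40),("LT0",d(137,72),0),("RT0",d(135,446),0),("Rb0",d(200,390),0),("Re40",d(470,405),40),("Le40",d(390,136),40)]:
    r[n]=bp("wrist",p,z,P)[:2];print(n,np.round(r[n],1))
a=lambda v:np.degrees(np.arctan2(v[1],v[0]))
m=(r["slL"]+r["slR"])/2; print("bar",m,"head",a(r["tip"]-m),np.linalg.norm(r["tip"]-m),"perp",a(r["slL"]-r["slR"])-90)
print("dock mouth",a(r["LT"]-r["RT"])-90,(r["LT"]+r["RT"])/2,np.linalg.norm(r["LT"]-r["RT"]))
print("bends",a(r["Lbend"]-r["Rbend"])-90,(r["Lbend"]+r["Rbend"])/2,np.linalg.norm(r["Lbend"]-r["Rbend"]))
print("0",a(r["LT0"]-r["RT0"])-90,(r["LT0"]+r["RT0"])/2,np.linalg.norm(r["LT0"]-r["RT0"]))
print(a(r["Re40"]-r["Rbend"]),a(r["Le40"]-r["Lbend"]))
```

```text
slL [450.2 204.8]
slR [418.9 165.6]
tip [564.4  79.9]
LT [670.4 111.8]
Lbend [685.4  80.5]
RT [608.8   4.7]
Rbend [639.4   2.9]
LT0 [671.8 108.5]
RT0 [610.4   8. ]
Rb0 [641.    7.6]
Re40 [722.  -48.9]
Le40 [725.7  54.3]
bar [434.53776448 185.18355221] head -39.03035856934017 167.15158565973812 perp -38.69733728013949
dock mouth -29.93653568362342 [639.59151455  58.25255662] 123.51771078419408
bends -30.647357416575232 [662.37300432  41.70020888] 90.25491031669023
0 -31.408261237924144 [641.08604515  58.22480194] 117.72753917601631
-32.076455696564224 -33.05523965379534
```

Run:
```python
from h import *
import cv2
i=cv2.imread("pics/top0.png")
def mdl(bx,by,h):
    c,s=np.cos(np.radians(h)),np.sin(np.radians(h))
    pts=np.array([[-35,0,86],[-35,36,80],[-35,-36,80],[132,0,60],[110,42,30],[110,-42,30],[-12,42,30],[-12,-42,30],[110,0,60]],float)
    x=pts[:,0]+35
    return np.c_[bx+c*x-s*pts[:,1],by+s*x+c*pts[:,1],pts[:,2]]
for k,h in enumerate((-37,-39)):
    o=cv2.resize(i[205:300,150:260],None,fx=6.5,fy=6.2,interpolation=cv2.INTER_CUBIC)
    for u,v in pj("top",mdl(434,186.3,h)):
        cv2.drawMarker(o,(int((u-150+.5)*6.5),int((v-205+.5)*6.2)),(0,255,0),0,14,2)
    cv2.imwrite(f"pics/m{k}.png",o)
a,b=[cv2.imread(f"pics/m{k}.png") for k in(0,1)]
cv2.imwrite("pics/m2.png",cv2.resize(np.hstack([a,b]),(800,330)))
```

```text
(no output)
```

View pics/m2.png

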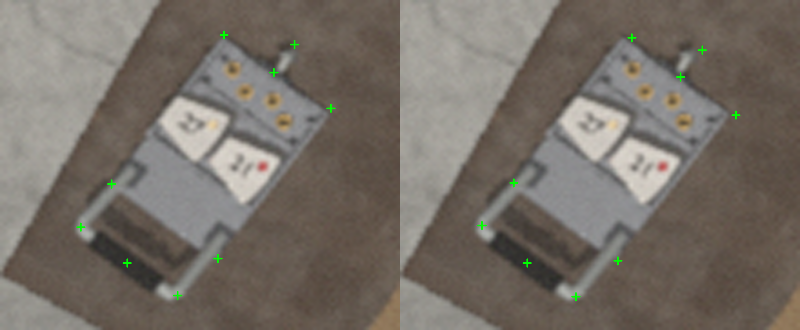

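Request:
apply_moves(steps="0 0 -0.7 0 0 -0.022 0.093;0 0 -0.7 0 0 -0.044 0.093;0 0 -0.7 0 0 -0.066 0.093;0 0 -0.7 0 0 -0.088 0.093;0 0 -0.7 0 0 -0.107 0.093")

```text
time_s: 1.87
tool_pos: [433.2, 187.8, 85.0]
ee_rot: [-180.0, 0.1, 52.2]
force: [0.5, -0.1, 0.1]
finger_gap: 93.1
```

Request:
apply_moves(steps="0 0 0 0 0 0 0.05;0 0 0 0 0 0 0.03;0 0 0 0 0 0 0.025;0 0 0 0 0 0 0.02;0 0 0 0 0 0 0.018")

```text
time_s: 2.28
tool_pos: [435.0, 188.4, 88.3]
ee_rot: [179.9, -0.1, 52.2]
force: [0.4, -0.6, 0.8]
finger_gap: 64.1
```

Run:
```python
from h import *
import cv2
s=ctrl.read_state();print(s)
i=ctrl.snapshot("wrist")[:,:,::-1];cv2.imwrite("pics/w2.png",cv2.resize(i,(800,600),interpolation=cv2.INTER_CUBIC))
```

```text
{'time_s': 2.2833, 'q': array([ 1.72107943e+01, -4.59378795e+00,  1.14380257e+02,  7.29059866e-04,
        7.00592226e+01,  5.50124160e+01]), 'qd': array([-0.06172411,  0.10624817,  0.3803165 , -0.11274017, -0.23226835,
        0.03686482]), 'effort': array([ 8.25963914e-03, -4.03595388e+01, -4.45698810e+01,  5.42094384e-02,
       -4.13028162e-02, -1.78905568e-03]), 'tool_pos': array([435.01018259, 188.35244195,  88.26079221]), 'ee_rot': array([ 1.79912082e+02, -1.26814465e-01,  5.21982279e+01]), 'force': array([ 0.37302186, -0.60615916,  0.8247459 ]), 'wrist_torque': array([-0.08027105,  0.10104323,  0.02554132]), 'finger_gap': 64.1323375679337}
```

View pics/w2.png

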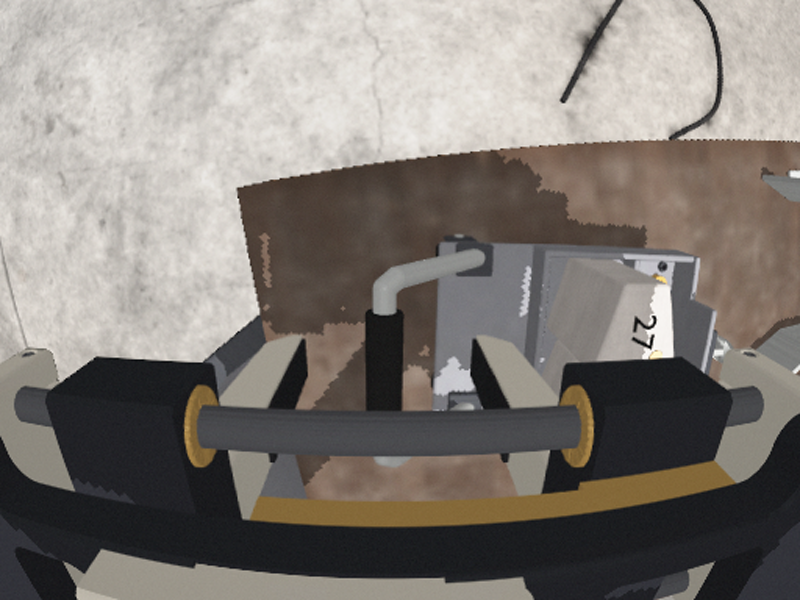

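The bar (385,360) runs between the two fingers, square to the jaw axis. Closing further.

Request:
apply_moves(steps="0 0 0 0 0 0 0.01;0 0 0 0 0 0 0.01;0 0 0 0 0 0 0.01;0 0 0 0 0 0 0.005;0 0 0 0 0 0 0.005")

```text
time_s: 2.75
tool_pos: [433.9, 187.9, 86.6]
ee_rot: [180.0, 0.0, 52.2]
force: [-0.7, -0.1, 0.4]
finger_gap: 27.4
```

Request:
apply_moves(steps="0 0 0 0 0 0 0.005;0 0 0 0 0 0 0.005;0 0 0 0 0 0 0.005;0 0 0 0 0 0 0.005;0 0 0 0 0 0 0.005")

```text
time_s: 3.17
tool_pos: [433.8, 187.9, 86.6]
ee_rot: [-180.0, 0.0, 52.2]
force: [-0.6, -0.4, 0.1]
finger_gap: 11.8
```

Run:
```python
from h import *
import cv2
s=ctrl.read_state();print(s["tool_pos"],s["ee_rot"],s["force"],s["wrist_torque"],s["finger_gap"])
i=ctrl.snapshot("wrist")[:,:,::-1];cv2.imwrite("pics/w3.png",cv2.resize(i,(800,600),interpolation=cv2.INTER_CUBIC))
```

```text
[433.84249157 187.88497072  86.55709277] [-1.79995091e+02  8.93273497e-03  5.21848850e+01] [-0.5725176  -0.42901777  0.0916069 ] [-0.12280333  0.13755202 -0.05175857] 11.819650841729185
```

View pics/w3.png

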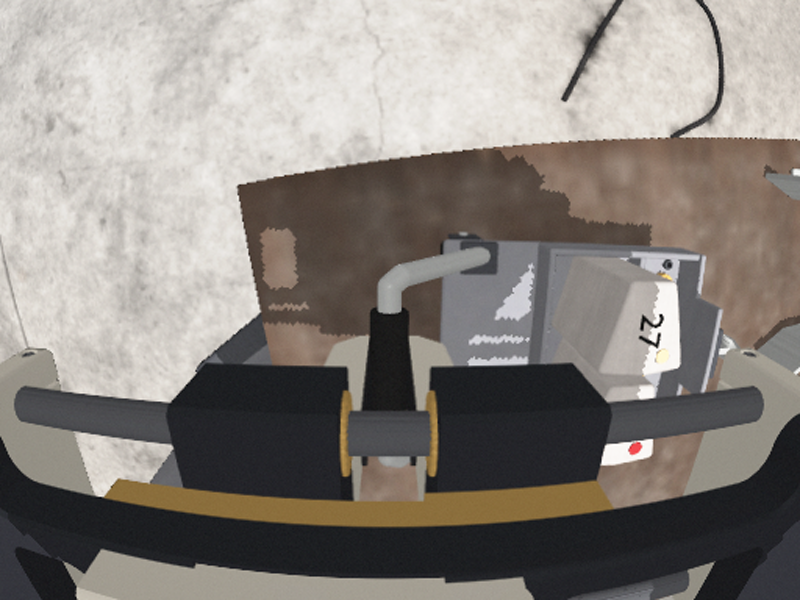

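```bash
cat > plan.py <<'E'
import numpy as np
def plan(D,hd,O,h,xe,step,n):
    """rows of (dyaw, dx,dy) ; O caddy origin world, h heading, dock D,hd"""
    e=lambda a:np.array([np.cos(np.radians(a)),np.sin(np.radians(a))])
    ex,ey=e(hd),e(hd+90)
    r=np.array(O)-D;x0,y0=r@ex,r@ey;m=np.tan(np.radians(h-hd));L=xe-x0
    print("x0,y0,rel",x0,y0,h-hd)
    out=[];prev=(h,np.array(O)-35*e(h))
    base=prev
    for k in range(1,n+1):
        x=x0+k*step
        s=min((x-x0)/L,1)
        y=y0*(1-3*s*s+2*s**3)+L*m*(s-2*s*s+s**3)
        dy=y0*(-6*s+6*s*s)/L+m*(1-4*s+3*s*s)
        ps=hd+np.degrees(np.arctan(dy)); B=D+x*ex+y*ey-35*e(ps)
        d=(B-base[1])
        print("%.1f %.4f %.4f  | x' %.1f y' %.1f rel %.1f"%(ps-base[0],d[0]/1e3,d[1]/1e3,x,y,ps-hd))
        if k%5==0: base=(ps,B);print()
E
python3 - <<'E'
from plan import *
plan(np.array([664.5,43]),-31,[460.9,165.0],-37.8,-100,3.6,15)
E
```

```text
x0,y0,rel -237.35390756197668 -0.2873413660293296 -6.799999999999997
0.7 0.0026 -0.0025  | x' -233.8 y' -0.7 rel -6.1
1.4 0.0053 -0.0050  | x' -230.2 y' -1.1 rel -5.4
2.1 0.0079 -0.0075  | x' -226.6 y' -1.4 rel -4.7
2.7 0.0107 -0.0099  | x' -223.0 y' -1.7 rel -4.1
3.3 0.0134 -0.0123  | x' -219.4 y' -1.9 rel -3.5

0.6 0.0028 -0.0023  | x' -215.8 y' -2.1 rel -2.9
1.1 0.0056 -0.0046  | x' -212.2 y' -2.3 rel -2.4
1.6 0.0084 -0.0068  | x' -208.6 y' -2.4 rel -1.9
2.1 0.0113 -0.0090  | x' -205.0 y' -2.5 rel -1.4
2.6 0.0142 -0.0112  | x' -201.4 y' -2.6 rel -0.9

0.4 0.0029 -0.0021  | x' -197.8 y' -2.6 rel -0.5
0.8 0.0059 -0.0042  | x' -194.2 y' -2.6 rel -0.1
1.2 0.0088 -0.0062  | x' -190.6 y' -2.6 rel 0.3
1.5 0.0118 -0.0082  | x' -187.0 y' -2.6 rel 0.6
1.9 0.0149 -0.0102  | x' -183.4 y' -2.6 rel 0.9
```

Request:
apply_moves(steps="0 0 0.7 0.0026 -0.0025 0 0.005;0 0 1.4 0.0053 -0.0050 0 0.005;0 0 2.1 0.0079 -0.0075 0 0.005;0 0 2.7 0.0107 -0.0099 0 0.005;0 0 3.3 0.0134 -0.0123 0 0.005")

```text
time_s: 3.63
tool_pos: [447.6, 175.3, 86.6]
ee_rot: [-180.0, 0.0, 55.5]
force: [0.1, 0.6, -0.4]
finger_gap: 11.9
```

Request:
apply_moves(steps="0 0 0.6 0.0028 -0.0023 0 0.005;0 0 1.1 0.0056 -0.0046 0 0.005;0 0 1.6 0.0084 -0.0068 0 0.005;0 0 2.1 0.0113 -0.0090 0 0.005;0 0 2.6 0.0142 -0.0112 0 0.005")

```text
time_s: 4.05
tool_pos: [461.8, 164.1, 86.6]
ee_rot: [-180.0, 0.0, 58.1]
force: [-0.5, 0.2, -0.4]
finger_gap: 12.0
```

Run:
```python
from h import *
import cv2
s=ctrl.read_state();print(s["tool_pos"],s["ee_rot"],s["force"],s["wrist_torque"],s["finger_gap"])
T=ctrl.camera_params("wrist")["camera_from_world"];np.save("w4.npy",T)
i=ctrl.snapshot("wrist")[:,:,::-1];cv2.imwrite("pics/w4raw.png",i);cv2.imwrite("pics/w4.png",cv2.resize(i[60:300,210:],(800,636),interpolation=cv2.INTER_CUBIC)[:600])
i=ctrl.snapshot("top")[:,:,::-1];cv2.imwrite("pics/t4raw.png",i);cv2.imwrite("pics/t4.png",cv2.resize(i[95:305,150:330],None,fx=2.85,fy=2.85,interpolation=cv2.INTER_CUBIC))
```

```text
[461.76899404 164.14733189  86.60852824] [-1.79996607e+02  7.90649644e-03  5.81357602e+01] [-0.53973325  0.24738396 -0.44395854] [-0.08191963  0.29850628 -0.04693096] 12.049197388954033
```

View pics/w4.png

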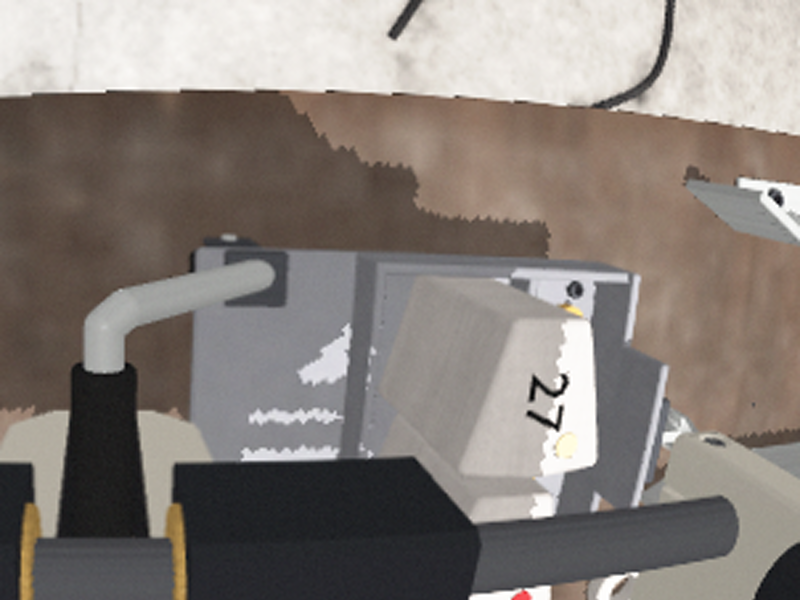

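View pics/t4.png

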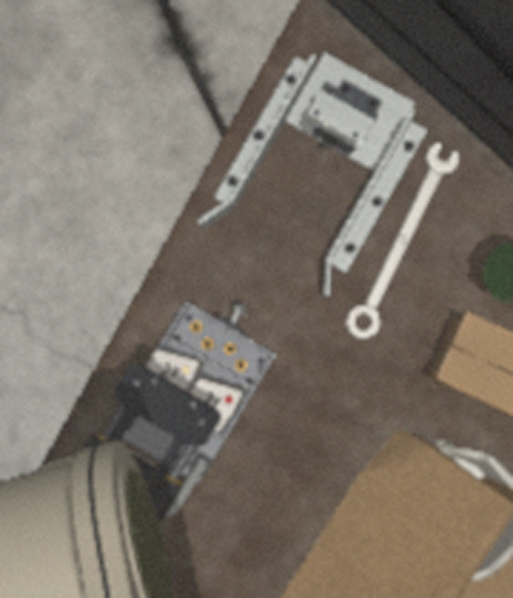

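```bash
cat > ov.py <<'E'
from h import *
import cv2
e=lambda a:np.array([np.cos(np.radians(a)),np.sin(np.radians(a))])
DL=[[(-29,58.5,40),(0,44.5,40),(140,44.5,40)],[(-29,-58.5,40),(0,-44.5,40),(140,-44.5,40)],[(0,44.5,0),(140,44.5,0)],[(-29,-58.5,0),(0,-44.5,0),(140,-44.5,0)],[(-29,58.5,0),(0,44.5,0)]]
CL=[[(-12,42,34),(110,42,34),(110,-42,34),(-12,-42,34),(-12,42,34)],[(-35,36,80),(-35,-36,80)],[(110,0,60),(132,0,60)],[(128,5,60),(132,0,60),(128,-5,60)]]
def draw(name,raw,out,crop,f,D,hd,O,h,T=None):
    P=ctrl.camera_params(name)
    if T is not None:P=dict(P,camera_from_world=T)
    x0,y0,x1,y1=crop
    im=cv2.resize(raw[y0:y1,x0:x1],None,fx=f,fy=f,interpolation=cv2.INTER_CUBIC)
    for L,o,a,col in((DL,D,hd,(0,255,0)),(CL,O,h,(0,255,255))):
        for l in L:
            l=np.array(l,float);q=np.array([np.linspace(l[i],l[i+1],15) for i in range(len(l)-1)]).reshape(-1,3)
            w=np.c_[o+q[:,:1]*e(a)+q[:,1:2]*e(a+90),q[:,2]]
            uv=(pj(name,w,P)-[x0,y0]+.5)*f-.5
            cv2.polylines(im,[np.round(uv*8).astype(int)],False,col,1,cv2.LINE_AA,3)
    cv2.imwrite(out,im)
E
python3 - <<'E'
from ov import *
h=58.14-90; H=np.array([461.8,163.55])  # bar mid after lateral -1
H=H-1.0*e(h+90)+0
O=H+35*e(h);print(O,h)
D=np.array([664.5,43.]);hd=-31
draw("top",cv2.imread("pics/t4raw.png"),"pics/o4t.png",(180,95,310,275),3.3,D,hd,O,h)
draw("wrist",cv2.imread("pics/w4raw.png"),"pics/o4w.png",(240,80,512,260),2.9,D,hd,O,h,np.load("w4.npy"))
E
```

```text
[490.9990685  144.22606668] -31.86
```

View pics/o4t.png

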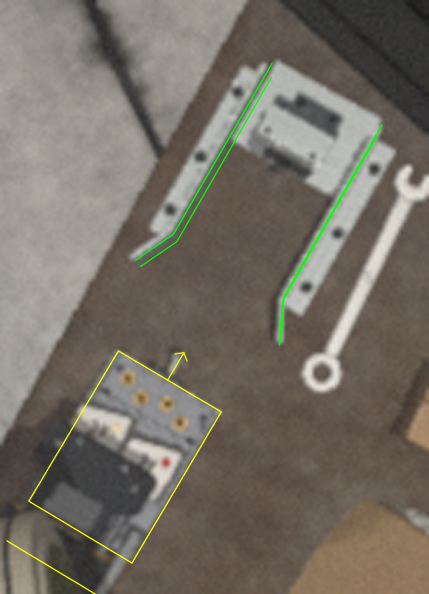

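View pics/o4w.png

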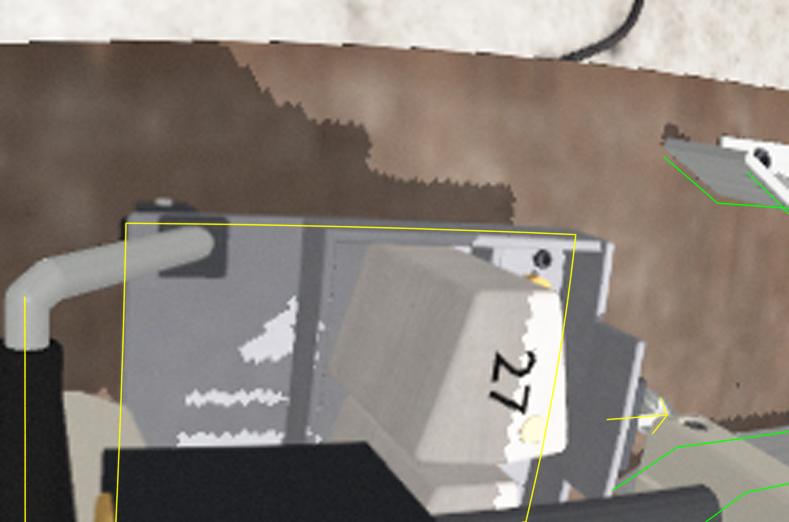

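Run:
```python
from ov import *
h=-31.86;O=np.array([491,144.2]);D=np.array([664.5,43.]);hd=-31
r=cv2.imread("pics/t4raw.png")
draw("top",r,"pics/o5d.png",(215,110,305,205),6.2,D,hd,O,h)
draw("top",r,"pics/o5c.png",(185,190,255,270),7.4,D,hd,O,h)
```

```text
(no output)
```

View pics/o5d.png

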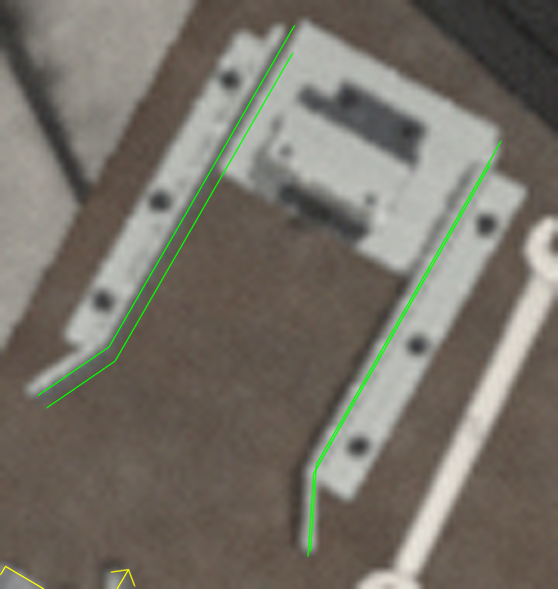

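View pics/o5c.png

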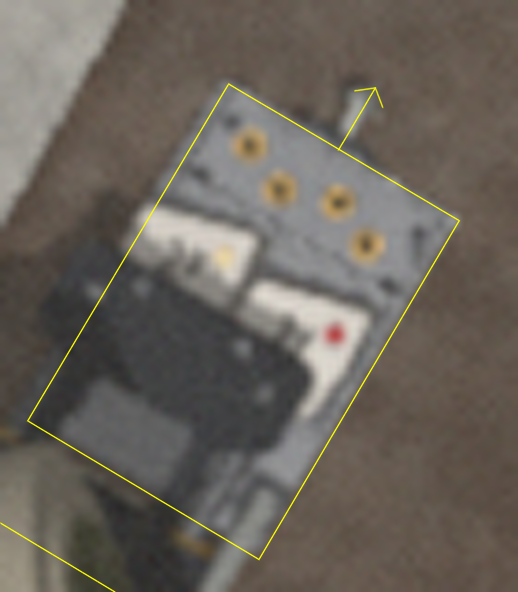

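Request:
apply_moves(steps="0 0 0.4 0.0029 -0.0021 0 0.005;0 0 0.8 0.0059 -0.0042 0 0.005;0 0 1.2 0.0088 -0.0062 0 0.005;0 0 1.5 0.0118 -0.0082 0 0.005;0 0 1.9 0.0149 -0.0102 0 0.005")

```text
time_s: 4.57
tool_pos: [476.7, 154.0, 86.6]
ee_rot: [-180.0, 0.0, 60.0]
force: [-0.4, -0.2, -0.1]
finger_gap: 12.1
```

Run:
```python
from plan import *
plan(np.array([664.5,43]),-31,[460.9,165.0],-37.8,-100,3.6,28)
```

```text
x0,y0,rel -237.35390756197668 -0.2873413660293296 -6.799999999999997
0.7 0.0026 -0.0025  | x' -233.8 y' -0.7 rel -6.1
1.4 0.0053 -0.0050  | x' -230.2 y' -1.1 rel -5.4
2.1 0.0079 -0.0075  | x' -226.6 y' -1.4 rel -4.7
2.7 0.0107 -0.0099  | x' -223.0 y' -1.7 rel -4.1
3.3 0.0134 -0.0123  | x' -219.4 y' -1.9 rel -3.5

0.6 0.0028 -0.0023  | x' -215.8 y' -2.1 rel -2.9
1.1 0.0056 -0.0046  | x' -212.2 y' -2.3 rel -2.4
1.6 0.0084 -0.0068  | x' -208.6 y' -2.4 rel -1.9
2.1 0.0113 -0.0090  | x' -205.0 y' -2.5 rel -1.4
2.6 0.0142 -0.0112  | x' -201.4 y' -2.6 rel -0.9

0.4 0.0029 -0.0021  | x' -197.8 y' -2.6 rel -0.5
0.8 0.0059 -0.0042  | x' -194.2 y' -2.6 rel -0.1
1.2 0.0088 -0.0062  | x' -190.6 y' -2.6 rel 0.3
1.5 0.0118 -0.0082  | x' -187.0 y' -2.6 rel 0.6
1.9 0.0149 -0.0102  | x' -183.4 y' -2.6 rel 0.9

0.3 0.0030 -0.0019  | x' -179.8 y' -2.5 rel 1.2
0.5 0.0061 -0.0039  | x' -176.2 y' -2.4 rel 1.5
0.8 0.0092 -0.0058  | x' -172.6 y' -2.3 rel 1.7
1.0 0.0122 -0.0076  | x' -169.0 y' -2.2 rel 1.9
1.1 0.0153 -0.0095  | x' -165.4 y' -2.1 rel 2.0

0.1 0.0031 -0.0018  | x' -161.8 y' -1.9 rel 2.2
0.2 0.0062 -0.0036  | x' -158.2 y' -1.8 rel 2.3
0.3 0.0094 -0.0054  | x' -154.6 y' -1.7 rel 2.4
0.4 0.0125 -0.0071  | x' -151.0 y' -1.5 rel 2.4
0.4 0.0157 -0.0089  | x' -147.4 y' -1.4 rel 2.4

-0.0 0.0032 -0.0017  | x' -143.8 y' -1.2 rel 2.4
-0.0 0.0063 -0.0034  | x' -140.2 y' -1.0 rel 2.4
-0.1 0.0095 -0.0051  | x' -136.6 y' -0.9 rel 2.3
```

Request:
apply_moves(steps="0 0 0.3 0.0030 -0.0019 0 0.005;0 0 0.5 0.0061 -0.0039 0 0.005;0 0 0.8 0.0092 -0.0058 0 0.005;0 0 1.0 0.0122 -0.0076 0 0.005;0 0 1.1 0.0153 -0.0095 0 0.005")

```text
time_s: 4.98
tool_pos: [492.0, 144.6, 86.6]
ee_rot: [-180.0, -0.0, 61.1]
force: [-0.4, 0.7, -1.1]
finger_gap: 11.8
```

```bash
cat > look.py <<'E'
import sys
from ov import *
tag=sys.argv[1]
s=ctrl.read_state();print(s["time_s"],s["tool_pos"],s["ee_rot"],s["force"],s["wrist_torque"],s["finger_gap"])
T=ctrl.camera_params("wrist")["camera_from_world"];np.save(f"w{tag}.npy",T)
i=ctrl.snapshot("wrist")[:,:,::-1].copy();cv2.imwrite(f"pics/w{tag}raw.png",i)
j=ctrl.snapshot("top")[:,:,::-1].copy();cv2.imwrite(f"pics/t{tag}raw.png",j)
h=s["ee_rot"][2]-90;H=s["tool_pos"][:2]-1.0*e(h+90);O=H+35*e(h)
D=np.array([664.5,43.]);hd=-31
r=O-D;print("x'",r@e(hd),"y'",r@e(hd+90),"rel",h-hd)
draw("wrist",i,f"pics/ow{tag}.png",(240,80,512,260),2.9,D,hd,O,h,T)
draw("top",j,f"pics/ot{tag}.png",(190,105,310,260),3.8,D,hd,O,h)
E
python3 look.py 6
```

```text
4.9833 [492.01415679 144.55855589  86.62233007] [-1.79997386e+02 -1.92862292e-03  6.11047053e+01] [-0.39944484  0.66801595 -1.08914297] [-0.04187766  0.22780803  0.04583518] 11.838733867714863
x' -165.1426336351418 y' -1.498026595099161 rel 2.1047053468214543
```

View pics/ow6.png

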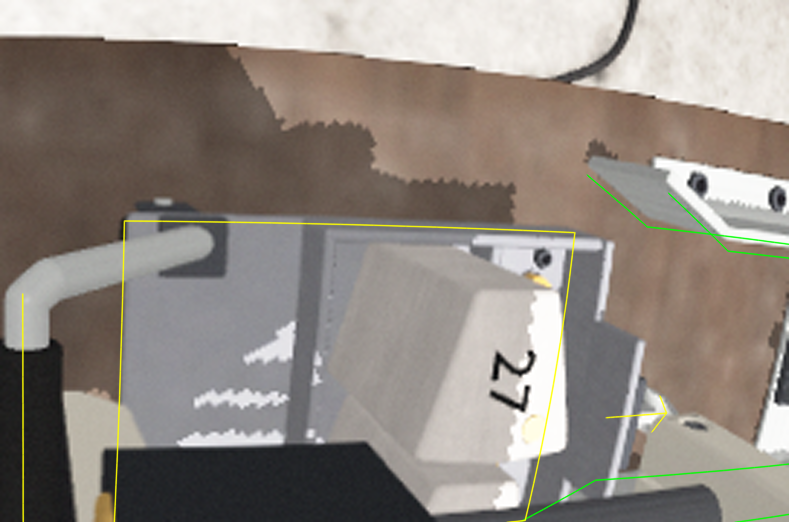

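View pics/ot6.png

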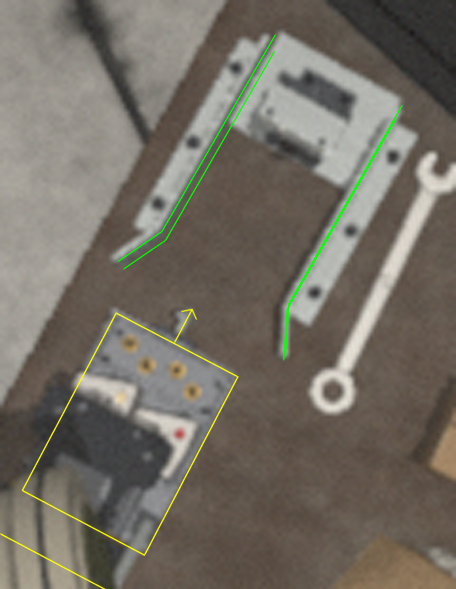

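Run:
```python
import cv2
r=cv2.imread("pics/t6raw.png")
cv2.imwrite("pics/z6.png",cv2.resize(r[160:235,200:285],None,fx=8,fy=8,interpolation=cv2.INTER_LANCZOS4))
```

```text
(no output)
```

View pics/z6.png

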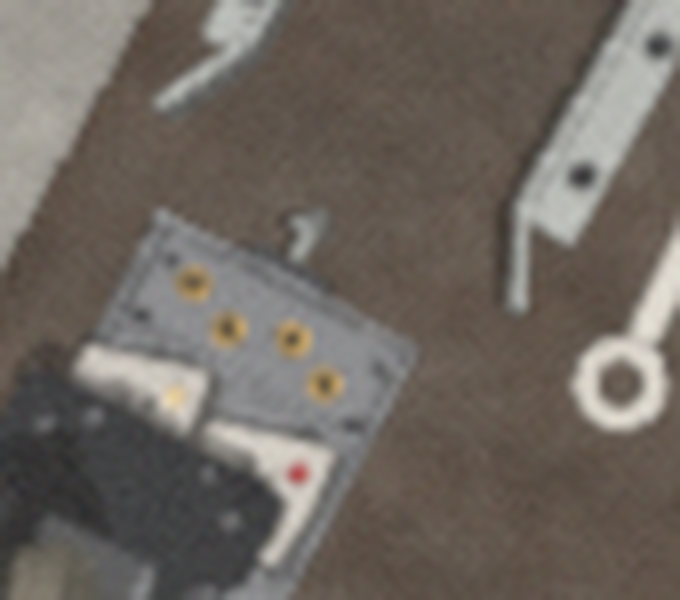

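Run:
```python
from ov import *
p=lambda u,v:((u+.5)/8-.5+200,(v+.5)/8-.5+160)
B=lambda u,v,z:bp("top",p(u,v),z)[:2]
L,R=B(158,104,40),B(516,310,40);print("mouth",np.linalg.norm(L-R),(L+R)/2)
hd=-31;M=(L+R)/2
for z in(40,50,60):
    a,b=B(160,208,z),B(418,352,z)
    v=a-b;print(z,np.linalg.norm(v),"head",np.degrees(np.arctan2(v[1],v[0]))-90,"nose mid in dock",((a+b)/2-M)@e(hd)-29,((a+b)/2-M)@e(hd+90))
t=B(314,212,63);print("striker head",t,(t-M)@e(hd)-29,(t-M)@e(hd+90))
t=B(299,258,62);print("neck",t,(t-M)@e(hd)-29,(t-M)@e(hd+90))
s=ctrl.read_state()
```

```text
mouth 119.36722782380963 [640.60177657  60.02122134]
40 85.28926926877926 head -30.46624269917112 nose mid in dock -54.157421685671316 1.4520864097917312
50 84.33303480294114 head -30.46624269917111 nose mid in dock -54.458657081559934 0.7039570787407792
60 83.37680033710298 head -30.46624269917111 nose mid in dock -54.75989247744836 -0.04417225231005573
striker head [637.24910661  65.63774009] -34.76652006281975 3.0875435288227444
neck [624.46367012  70.15702357] -48.05338121569019 0.3763389565301538
```

Run:
```python
from plan import *
from ov import e
D=np.array([664.5,43])+1.5*e(59)
print(D)
h=-28.9;O=np.array([492.0,144.6])-e(h+90)+35*e(h)
plan(D,-31,O,h,-95,3.6,20)
```

```text
[665.27255711  44.28575095]
x0,y0,rel -165.17609029101644 -2.9726687596989634 2.1000000000000014
0.3 0.0031 -0.0019  | x' -161.6 y' -2.8 rel 2.4
0.5 0.0062 -0.0037  | x' -158.0 y' -2.7 rel 2.6
0.8 0.0093 -0.0056  | x' -154.4 y' -2.5 rel 2.9
0.9 0.0124 -0.0073  | x' -150.8 y' -2.3 rel 3.0
1.0 0.0156 -0.0091  | x' -147.2 y' -2.1 rel 3.1

0.1 0.0032 -0.0017  | x' -143.6 y' -1.9 rel 3.2
0.1 0.0063 -0.0034  | x' -140.0 y' -1.7 rel 3.2
0.1 0.0095 -0.0051  | x' -136.4 y' -1.5 rel 3.2
0.0 0.0127 -0.0067  | x' -132.8 y' -1.3 rel 3.2
-0.1 0.0160 -0.0084  | x' -129.2 y' -1.1 rel 3.1

-0.1 0.0032 -0.0016  | x' -125.6 y' -0.9 rel 2.9
-0.3 0.0065 -0.0032  | x' -122.0 y' -0.7 rel 2.8
-0.6 0.0097 -0.0048  | x' -118.4 y' -0.6 rel 2.5
-0.8 0.0129 -0.0064  | x' -114.8 y' -0.4 rel 2.3
-1.1 0.0162 -0.0080  | x' -111.2 y' -0.3 rel 1.9

-0.4 0.0032 -0.0016  | x' -107.6 y' -0.2 rel 1.6
-0.8 0.0065 -0.0031  | x' -104.0 y' -0.1 rel 1.2
-1.2 0.0098 -0.0047  | x' -100.4 y' -0.0 rel 0.7
-1.7 0.0130 -0.0063  | x' -96.8 y' -0.0 rel 0.3
-1.9 0.0162 -0.0080  | x' -93.2 y' 0.0 rel 0.0
```

Request:
apply_moves(steps="0 0 0.3 0.0031 -0.0019 0 0.005;0 0 0.5 0.0062 -0.0037 0 0.005;0 0 0.8 0.0093 -0.0056 0 0.005;0 0 0.9 0.0124 -0.0073 0 0.005;0 0 1.0 0.0156 -0.0091 0 0.005")

```text
time_s: 5.5
tool_pos: [507.6, 135.5, 86.6]
ee_rot: [180.0, -0.0, 62.1]
force: [-0.4, -0.3, -0.2]
finger_gap: 12.2
```

```bash
python3 look.py 7
python3 - <<'E'
import cv2
r=cv2.imread("pics/t7raw.png")
cv2.imwrite("pics/z7.png",cv2.resize(r[150:225,205:290],None,fx=8,fy=8,interpolation=cv2.INTER_LANCZOS4))
E
```

```text
5.5 [507.63623858 135.4596885   86.6444929 ] [ 1.79999031e+02 -1.84885424e-04  6.21002945e+01] [-0.44036855 -0.29290403 -0.24072805] [-0.08029204  0.1645258   0.03403487] 12.211617349589385
x' -147.07588924366726 y' -0.6429864144682328 rel 3.100294461174066
```

View pics/z7.png

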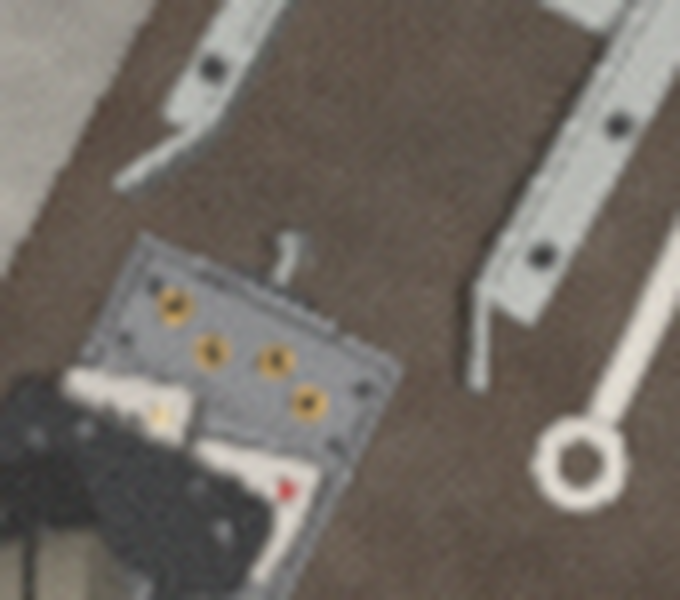

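View pics/ow7.png

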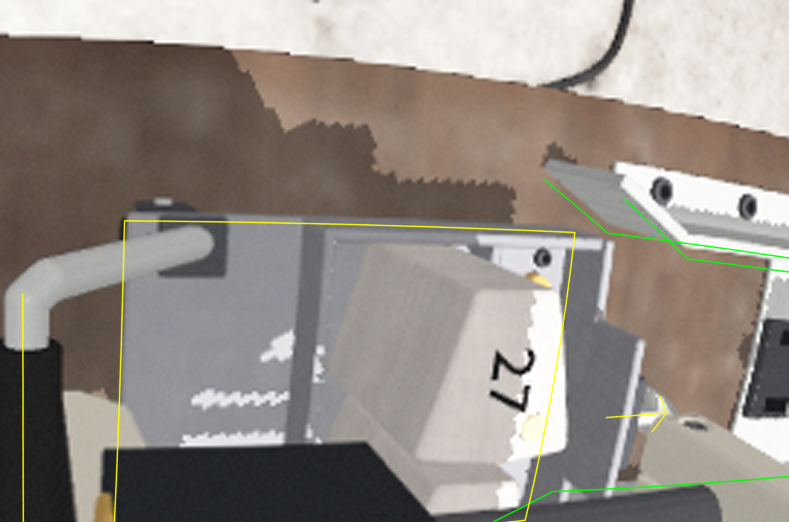

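Run:
```python
from ov import *
p=lambda u,v:((u+.5)/8-.5+205,(v+.5)/8-.5+150)
B=lambda u,v,z:bp("top",p(u,v),z)[:2]
L,R=B(118,184,40),B(477,389,40);print("mouth",np.linalg.norm(L-R),(L+R)/2, np.degrees(np.arctan2(*(L-R)[::-1]))-90)
hd=-31;M=(L+R)/2
for z in(45,55):
    a,b=B(142,233,z),B(403,370,z)
    v=a-b;print(z,np.linalg.norm(v),"head",np.degrees(np.arctan2(v[1],v[0]))-90,"nose mid in dock",((a+b)/2-M)@e(hd)-29,((a+b)/2-M)@e(hd+90))
t=B(292,240,64);print("striker head",t,(t-M)@e(hd)-29,(t-M)@e(hd+90))
# rail edges: bends
L,R=B(215,122,40),B(482,285,40);print(np.linalg.norm(L-R),(L+R)/2,((L+R)/2-M)@e(hd)-29,((L+R)/2-M)@e(hd+90))
```

```text
mouth 119.47339271640432 [640.74253968  59.87399481] -31.085501132341754
45 84.6967063892361 head -29.037210673774226 nose mid in dock -36.590825888057395 3.6428005493003517
55 83.74176228285117 head -29.03721067377424 nose mid in dock -37.09403585111406 2.866359131783819
striker head [651.69797385  60.24410634] -19.799981592147503 5.959713219024824
90.53807647203996 [664.42166059  44.59392471] -0.8332139612552822 -0.901927596528528
```

Run:
```python
from plan import *
from ov import e
D=np.array([664.5,43])+1.0*e(59)
h=-27.9;O=np.array([507.6,135.5])-e(h+90)+35*e(h)
plan(D,-31,O,h,-98,3.4,20)
```

```text
x0,y0,rel -147.12770913493924 -1.6272768543011975 3.1000000000000014
-0.1 0.0030 -0.0016  | x' -143.7 y' -1.4 rel 3.0
-0.2 0.0061 -0.0031  | x' -140.3 y' -1.3 rel 2.9
-0.3 0.0091 -0.0046  | x' -136.9 y' -1.1 rel 2.8
-0.4 0.0121 -0.0062  | x' -133.5 y' -0.9 rel 2.7
-0.6 0.0152 -0.0077  | x' -130.1 y' -0.8 rel 2.5

-0.2 0.0030 -0.0015  | x' -126.7 y' -0.6 rel 2.3
-0.4 0.0061 -0.0031  | x' -123.3 y' -0.5 rel 2.1
-0.6 0.0091 -0.0046  | x' -119.9 y' -0.4 rel 1.9
-0.8 0.0122 -0.0061  | x' -116.5 y' -0.3 rel 1.7
-1.1 0.0152 -0.0077  | x' -113.1 y' -0.2 rel 1.4

-0.3 0.0030 -0.0015  | x' -109.7 y' -0.1 rel 1.1
-0.6 0.0061 -0.0031  | x' -106.3 y' -0.1 rel 0.8
-0.9 0.0091 -0.0046  | x' -102.9 y' -0.0 rel 0.5
-1.2 0.0121 -0.0062  | x' -99.5 y' -0.0 rel 0.2
-1.4 0.0151 -0.0079  | x' -96.1 y' 0.0 rel 0.0

0.0 0.0029 -0.0018  | x' -92.7 y' 0.0 rel 0.0
0.0 0.0058 -0.0035  | x' -89.3 y' 0.0 rel 0.0
0.0 0.0087 -0.0053  | x' -85.9 y' 0.0 rel 0.0
0.0 0.0117 -0.0070  | x' -82.5 y' 0.0 rel 0.0
0.0 0.0146 -0.0088  | x' -79.1 y' 0.0 rel 0.0
```

Request:
apply_moves(steps="0 0 -0.1 0.0030 -0.0016 0 0.005;0 0 -0.2 0.0061 -0.0031 0 0.005;0 0 -0.3 0.0091 -0.0046 0 0.005;0 0 -0.4 0.0121 -0.0062 0 0.005;0 0 -0.6 0.0152 -0.0077 0 0.005")

```text
time_s: 6.02
tool_pos: [522.8, 127.8, 86.6]
ee_rot: [-180.0, -0.0, 61.5]
force: [-1.1, -0.3, 0.6]
finger_gap: 12.0
```

Request:
apply_moves(steps="0 0 -0.2 0.0030 -0.0015 0 0.005;0 0 -0.4 0.0061 -0.0031 0 0.005;0 0 -0.6 0.0091 -0.0046 0 0.005;0 0 -0.8 0.0122 -0.0061 0 0.005;0 0 -1.1 0.0152 -0.0077 0 0.005")

```text
time_s: 6.43
tool_pos: [538.1, 120.2, 86.7]
ee_rot: [180.0, -0.0, 60.4]
force: [-0.7, 0.5, -0.3]
finger_gap: 12.4
```

```bash
python3 look.py 8
python3 - <<'E'
import cv2
r=cv2.imread("pics/t8raw.png")
cv2.imwrite("pics/z8.png",cv2.resize(r[135:210,210:295],None,fx=8,fy=8,interpolation=cv2.INTER_LANCZOS4))
E
```

```text
6.4333 [538.06163669 120.15835472  86.65360429] [ 1.79999155e+02 -7.91402781e-03  6.03696491e+01] [-0.71253404  0.54968644 -0.25614311] [0.06035004 0.14763402 0.10642411] 12.387955110244503
x' -113.10441824039492 y' 0.853924468013698 rel 1.3696491240264024
```

View pics/z8.png

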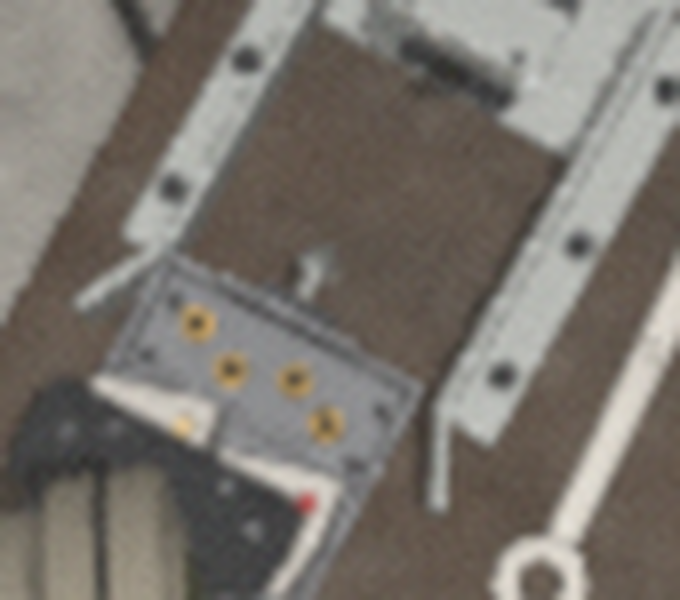

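View pics/ow8.png

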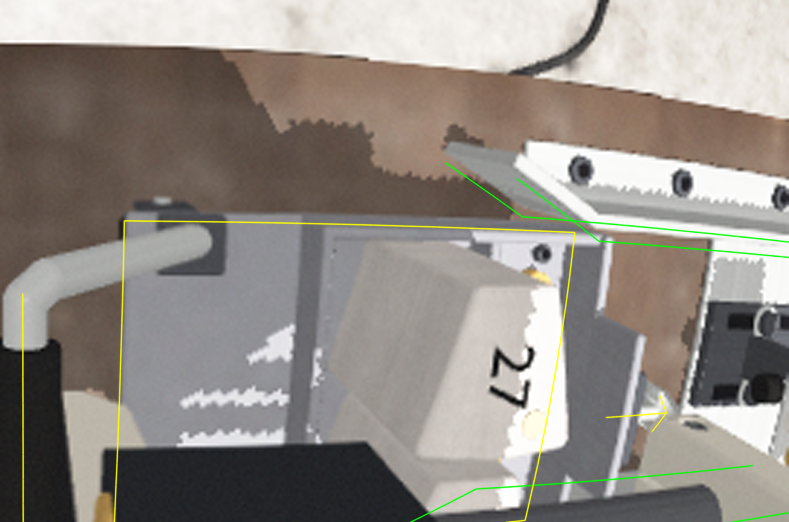

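Run:
```python
from ov import *
p=lambda u,v:((u+.5)/8-.5+210,(v+.5)/8-.5+135)
B=lambda u,v,z:bp("top",p(u,v),z)[:2]
L,R=B(78,303,40),B(438,510,40);print("mouth",np.linalg.norm(L-R),(L+R)/2, np.degrees(np.arctan2(*(L-R)[::-1]))-90)
hd=-31;M=(L+R)/2
for z in(45,55):
    a,b=B(168,250,z),B(422,385,z)
    v=a-b;print(z,np.linalg.norm(v),"head",np.degrees(np.arctan2(v[1],v[0]))-90,"nose mid in dock",((a+b)/2-M)@e(hd)-29,((a+b)/2-M)@e(hd+90))
# rail lines at z=40 : right inner top edge and left
for n,q in (("R",[(440,405),(560,190),(650,25)]),("L",[(170,250),(310,20)])):
    for u,v in q:
        w=B(u,v,40)-M;print(n,w@e(hd)-29,w@e(hd+90))
```

```text
mouth 120.01204642125714 [640.74057798  59.73115359] -31.256812377970917
45 82.7877931405034 head -29.412356073821137 nose mid in dock -1.7767353819521645 3.071705320804278
55 81.85437177725917 head -29.412356073821186 nose mid in dock -2.673280106043414 2.3030947991540804
R -2.6358364198787214 -45.523748403444614
R 68.79964541753687 -44.82746967170851
R 123.67094138696305 -43.76239656891417
L -2.1953060220969896 44.56412353356701
L 76.20138866806269 42.72244488190845
```

Run:
```python
from ov import *
hd=-31;h=-29.6
for k in range(1,6):
    ps=h-0.3*k; d=1.4*k*e(-30.6)-35*(e(ps)-e(h));print("%.1f %.4f %.4f"%(ps-h,d[0]/1e3,d[1]/1e3))
```

```text
-0.3 0.0013 -0.0006
-0.6 0.0026 -0.0011
-0.9 0.0039 -0.0017
-1.2 0.0052 -0.0022
-1.5 0.0065 -0.0028
```

Request:
apply_moves(steps="0 0 -0.3 0.0013 -0.0006 0 0.005;0 0 -0.6 0.0026 -0.0011 0 0.005;0 0 -0.9 0.0039 -0.0017 0 0.005;0 0 -1.2 0.0052 -0.0022 0 0.005;0 0 -1.5 0.0065 -0.0028 0 0.005")

```text
time_s: 6.95
tool_pos: [544.3, 117.5, 86.7]
ee_rot: [-180.0, -0.0, 58.9]
force: [-0.2, 0.4, -0.4]
finger_gap: 11.9
```

```bash
python3 look.py 9
python3 - <<'E'
import cv2
r=cv2.imread("pics/t9raw.png")
cv2.imwrite("pics/z9.png",cv2.resize(r[130:205,215:300],None,fx=8,fy=8,interpolation=cv2.INTER_LANCZOS4))
E
```

```text
6.95 [544.29960809 117.49798084  86.66624316] [-1.79998866e+02 -6.04817523e-03  5.88644849e+01] [-0.24545283  0.39216566 -0.38893818] [0.09268088 0.09103726 0.14754682] 11.923857165552247
x' -106.40360519539091 y' 0.8666760833767262 rel -0.13551512576628255
```

View pics/z9.png

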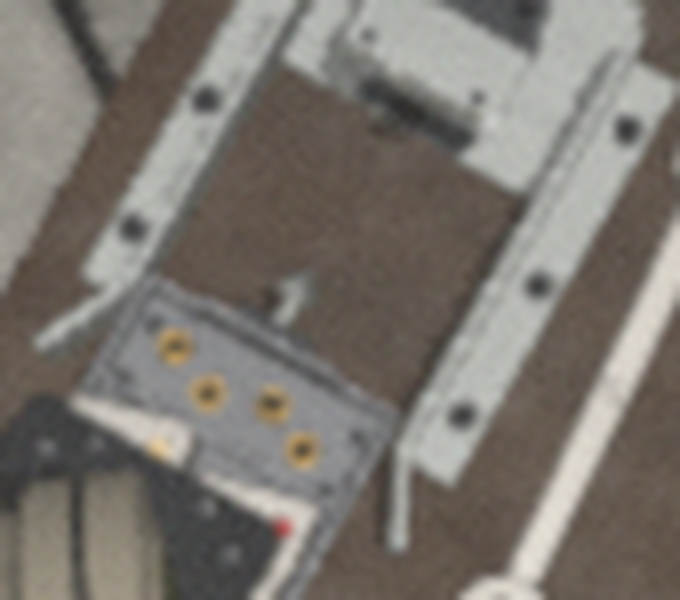

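Run:
```python
from ov import *
p=lambda u,v:((u+.5)/8-.5+215,(v+.5)/8-.5+130)
B=lambda u,v,z:bp("top",p(u,v),z)[:2]
L,R=B(38,346,40),B(398,549,40);M=(L+R)/2;hd=-31;print(M)
for z in(45,55):
    a,b=B(150,278,z),B(400,410,z);v=a-b
    print(z,np.linalg.norm(v),np.degrees(np.arctan2(v[1],v[0]))-90,((a+b)/2-M)@e(hd)-29,((a+b)/2-M)@e(hd+90))
for q in((330,65),(470,145),(400,105)):
  for z in(40,75):
    w=B(*q,z)-M;print(q,z,w@e(hd)-29,w@e(hd+90))
```

```text
[640.44869613  59.73527684]
45 81.36961862548526 -29.269799062946824 4.703144781913906 0.15817034455480344
55 80.4521869913896 -29.269799062946795 3.7363850907108045 -0.5759353526937196
(330, 65) 40 83.78952313388778 26.993574400986375
(330, 65) 75 77.32141831344642 23.385564727443693
(470, 145) 40 83.48727444052481 -19.879453046677263
(470, 145) 75 77.03103010582974 -21.64812681527339
(400, 105) 40 83.63825213844399 3.534318241497196
(400, 105) 75 77.176083315493 0.8468689521896539
```

Request:
apply_moves(steps="0 0 0 0.0021 -0.0013 0 0.005;0 0 0 0.0043 -0.0026 0 0.005;0 0 0 0.0064 -0.0039 0 0.005;0 0 0 0.0086 -0.0052 0 0.005;0 0 0 0.0107 -0.0064 0 0.005")

```text
time_s: 7.47
tool_pos: [555.2, 110.9, 86.7]
ee_rot: [180.0, -0.0, 58.9]
force: [0.5, 1.0, -0.7]
finger_gap: 11.9
```

```bash
cat > st.py <<'E'
from ov import *
s=ctrl.read_state();f=s["force"][:2];h=s["ee_rot"][2]-90
O=s["tool_pos"][:2]-e(h+90)+35*e(h);r=O-(np.array([664.5,43])+e(59))
print(s["time_s"],"x' %.1f y' %.1f rel %.2f"%(r@e(-31),r@e(59),h+31),"F along %.1f lat %.1f z %.1f"%(f@e(-31),f@e(59),s["force"][2]),"T",s["wrist_torque"],s["tool_pos"])
E
python3 st.py
```

```text
7.4667 x' -93.6 y' -0.2 rel -0.12 F along -0.1 lat 1.1 z -0.7 T [0.09400582 0.09199575 0.01584621] [555.21021415 110.85365938  86.67222953]
```

Request:
apply_moves(steps="0 0 0 0.0026 -0.0015 0 0.005;0 0 0 0.0051 -0.0031 0 0.005;0 0 0 0.0077 -0.0046 0 0.005;0 0 0 0.0103 -0.0062 0 0.005;0 0 0 0.0129 -0.0077 0 0.005")

```text
time_s: 7.88
tool_pos: [568.1, 103.1, 86.6]
ee_rot: [180.0, 0.0, 58.9]
force: [0.1, 0.8, 0.1]
finger_gap: 12.1
```

```bash
python3 st.py
```

```text
7.8833 x' -78.6 y' -0.2 rel -0.12 F along -0.3 lat 0.8 z 0.1 T [ 0.06701687  0.13006848 -0.06754491] [568.08472358 103.10467056  86.63925229]
```

Request:
apply_moves(steps="0 0 0 0.0026 -0.0015 0 0.005;0 0 0 0.0051 -0.0031 0 0.005;0 0 0 0.0077 -0.0046 0 0.005;0 0 0 0.0103 -0.0062 0 0.005;0 0 0 0.0129 -0.0077 0 0.005")

```text
time_s: 8.3
tool_pos: [580.9, 95.4, 86.6]
ee_rot: [-180.0, 0.0, 58.9]
force: [-0.1, 1.8, 0.8]
finger_gap: 12.1
```

```bash
python3 st.py; python3 look.py 10
python3 - <<'E'
import cv2
r=cv2.imread("pics/t10raw.png")
cv2.imwrite("pics/z10.png",cv2.resize(r[110:185,220:305],None,fx=8,fy=8,interpolation=cv2.INTER_LANCZOS4))
E
```

```text
8.3 x' -63.6 y' -0.2 rel -0.11 F along -1.0 lat 1.5 z 0.8 T [-0.01736834  0.18610857 -0.03484572] [580.9225309   95.38906947  86.60960006]
8.3 [580.9225309   95.38906947  86.60960006] [-1.79997338e+02  9.23811927e-03  5.88872578e+01] [-0.07275158  1.75243596  0.75239979] [-0.01736834  0.18610857 -0.03484572] 12.053621951116643
x' -63.62427455403779 y' 0.7917501727591285 rel -0.11274218808706138
```

View pics/z10.png

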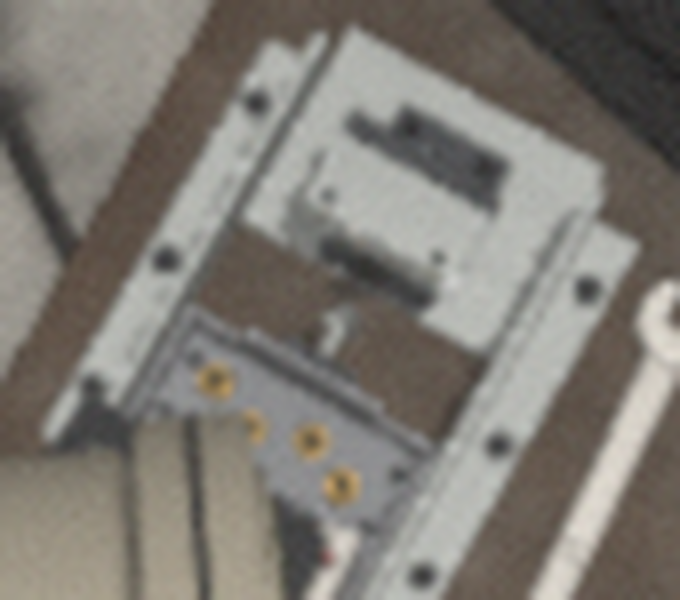

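View pics/ow10.png

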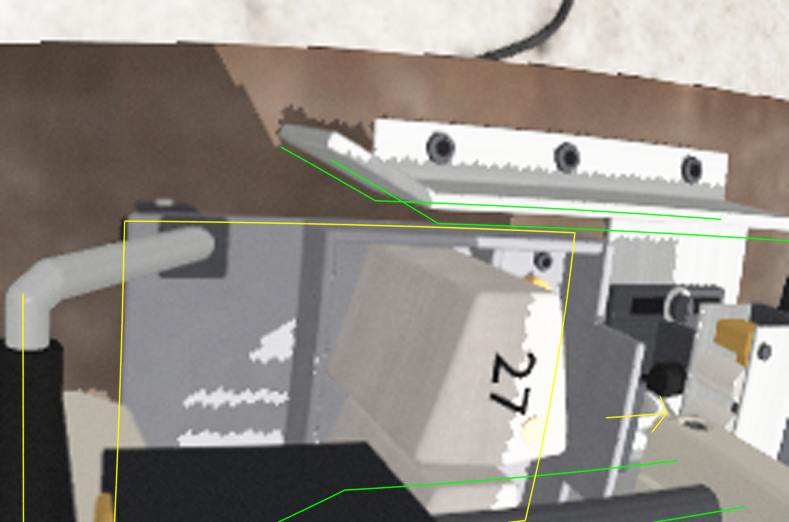

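Request:
apply_moves(steps="0 0 0.05 0.0014 -0.0007 0 0.005;0 0 0.1 0.0029 -0.0014 0 0.005;0 0 0.15 0.0043 -0.0021 0 0.005;0 0 0.2 0.0058 -0.0029 0 0.005;0 0 0.2 0.0072 -0.0037 0 0.005")

```text
time_s: 8.82
tool_pos: [587.8, 91.6, 86.6]
ee_rot: [-180.0, 0.0, 59.1]
force: [-1.4, -1.9, 1.9]
finger_gap: 11.9
```

```bash
python3 st.py
```

```text
8.8167 x' -55.8 y' 0.3 rel 0.09 F along -0.2 lat -2.3 z 1.9 T [-0.45779565  0.5242477  -0.08844251] [587.84084382  91.6429656   86.58976038]
```

Request:
apply_moves(steps="0 0 -0.05 0.0008 -0.0007 0 0.005;0 0 -0.1 0.0018 -0.0013 0 0.005;0 0 -0.1 0.0028 -0.0019 0 0.005;0 0 -0.1 0.0038 -0.0025 0 0.005;0 0 -0.1 0.0050 -0.0032 0 0.005")

```text
time_s: 9.23
tool_pos: [592.9, 88.7, 86.6]
ee_rot: [-180.0, 0.0, 59.0]
force: [-2.3, -2.1, 1.1]
finger_gap: 12.3
```

```bash
python3 st.py
```

```text
9.2333 x' -49.9 y' 0.3 rel -0.01 F along -0.9 lat -3.0 z 1.1 T [-0.4087463   0.48924978 -0.10416264] [592.94323711  88.66341105  86.62353791]
```

Request:
apply_moves(steps="0 0 0 0.0007 -0.0007 0 0.005;0 0 0 0.0015 -0.0013 0 0.005;0 0 0 0.0023 -0.0019 0 0.005;0 0 0 0.0032 -0.0024 0 0.005;0 0 0 0.0041 -0.0029 0 0.005")

```text
time_s: 9.65
tool_pos: [596.9, 85.9, 86.6]
ee_rot: [-180.0, 0.0, 59.0]
force: [-2.9, -1.1, 1.4]
finger_gap: 12.5
```

```bash
python3 st.py
```

```text
9.65 x' -45.0 y' -0.1 rel -0.00 F along -1.9 lat -2.4 z 1.4 T [-0.2925855   0.58122641  0.02424823] [596.90640642  85.87882541  86.59094492]
```

Request:
apply_moves(steps="0 0 0 0.0008 -0.0006 0 0.005;0 0 0 0.0016 -0.0012 0 0.005;0 0 0 0.0024 -0.0017 0 0.005;0 0 0 0.0033 -0.0022 0 0.005;0 0 0 0.0042 -0.0027 0 0.005")

```text
time_s: 10.07
tool_pos: [600.1, 84.0, 86.5]
ee_rot: [-179.8, 0.0, 59.0]
force: [-9.0, 2.6, 5.7]
finger_gap: 11.9
```

```bash
python3 st.py
```

```text
10.0667 x' -41.3 y' -0.0 rel 0.01 F along -9.1 lat -2.4 z 5.7 T [ 0.42160186  1.60460335 -0.00718781] [600.07790269  83.98933173  86.4892764 ]
```

Request:
apply_moves(steps="0 0 0 0.0003 -0.0002 0 0.005;0 0 0 0.0006 -0.0004 0 0.005;0 0 0 0.0009 -0.0006 0 0.005;0 0 0 0.0012 -0.0008 0 0.005;0 0 0 0.0015 -0.0010 0 0.005")

```text
time_s: 10.48
tool_pos: [601.4, 83.1, 86.5]
ee_rot: [-179.8, 0.0, 59.0]
force: [-9.3, 3.1, 5.6]
finger_gap: 11.9
```

```bash
python3 st.py
```

```text
10.4833 x' -39.7 y' -0.1 rel 0.02 F along -9.5 lat -2.1 z 5.6 T [0.45179212 1.6330377  0.02215467] [601.40951655  83.12936739  86.47736331]
```

Request:
apply_moves(steps="0 0 0 0.0004 -0.0002 0 0.005;0 0 0 0.0008 -0.0005 0 0.005;0 0 0 0.0012 -0.0007 0 0.005;0 0 0 0.0016 -0.0009 0 0.005;0 0 0 0.0020 -0.0012 0 0.005")

```text
time_s: 10.9
tool_pos: [604.2, 81.4, 86.6]
ee_rot: [-179.9, 0.0, 59.0]
force: [-3.2, 0.8, 2.3]
finger_gap: 12.6
```

```bash
python3 st.py
```

```text
10.9 x' -36.5 y' -0.1 rel 0.01 F along -3.2 lat -1.0 z 2.3 T [0.01527222 0.78568299 0.05243769] [604.18857533  81.40720195  86.55754858]
```

Request:
apply_moves(steps="0 0 0 0.0002 -0.0001 0 0.005;0 0 0 0.0004 -0.0002 0 0.005;0 0 0 0.0006 -0.0004 0 0.005;0 0 0 0.0008 -0.0005 0 0.005;0 0 0 0.0010 -0.0006 0 0.005")

```text
time_s: 11.32
tool_pos: [606.2, 80.1, 86.7]
ee_rot: [179.9, -0.0, 59.0]
force: [1.0, -0.2, -1.7]
finger_gap: 12.2
```

```bash
python3 st.py
```

```text
11.3167 x' -34.1 y' -0.2 rel -0.02 F along 0.9 lat 0.3 z -1.7 T [-0.2649602  -0.10326965  0.03820652] [606.16829046  80.14018323  86.66429312]
```

Request:
apply_moves(steps="0 0 0 0.0003 -0.0002 0 0.005;0 0 0 0.0006 -0.0004 0 0.005;0 0 0 0.0009 -0.0005 0 0.005;0 0 0 0.0011 -0.0007 0 0.005;0 0 0 0.0013 -0.0008 0 0.005")

```text
time_s: 11.73
tool_pos: [607.3, 79.4, 86.7]
ee_rot: [180.0, -0.0, 59.0]
force: [2.1, -2.5, -3.9]
finger_gap: 12.2
```

```bash
python3 st.py
```

```text
11.7333 x' -32.8 y' -0.2 rel -0.02 F along 3.1 lat -1.0 z -3.9 T [-0.25655703 -0.29539195  0.08534584] [607.26323991  79.4459371   86.69642913]
```

Request:
apply_moves(steps="0 0 0 0.0002 -0.0001 0 0.005;0 0 0 0.0004 -0.0002 0 0.005;0 0 0 0.0006 -0.0004 0 0.005;0 0 0 0.0008 -0.0005 0 0.005;0 0 0 0.0010 -0.0006 0 0.005")

```text
time_s: 12.15
tool_pos: [608.9, 78.5, 86.9]
ee_rot: [179.9, -0.0, 59.0]
force: [6.2, -2.2, -3.8]
finger_gap: 12.3
```

```bash
python3 st.py
```

```text
12.15 x' -30.9 y' -0.2 rel -0.02 F along 6.5 lat 1.3 z -3.8 T [-0.56037343 -0.91930255  0.06805812] [608.88972752  78.49219811  86.92677245]
```

Request:
apply_moves(steps="0 0 0 0.0002 -0.0001 0 0.005;0 0 0 0.0004 -0.0002 0 0.005;0 0 0 0.0006 -0.0004 0 0.005;0 0 0 0.0008 -0.0005 0 0.005;0 0 0 0.0008 -0.0005 0 0.005")

```text
time_s: 12.57
tool_pos: [609.4, 78.2, 86.9]
ee_rot: [179.9, -0.0, 59.0]
force: [4.6, -2.4, -2.7]
finger_gap: 11.9
```

```bash
python3 st.py
```

```text
12.5667 x' -30.3 y' -0.2 rel -0.02 F along 5.2 lat 0.3 z -2.7 T [-0.40621491 -0.75495477  0.05381313] [609.40272608  78.16724034  86.9289157 ]
```

Request:
apply_moves(steps="0 0 0 0.0002 -0.0001 0 0.005;0 0 0 0.0004 -0.0002 0 0.005;0 0 0 0.0006 -0.0004 0 0.005;0 0 0 0.0008 -0.0005 0 0.005;0 0 0 0.0008 -0.0005 0 0.005")

```text
time_s: 12.98
tool_pos: [609.5, 78.1, 86.7]
ee_rot: [-180.0, -0.0, 59.0]
force: [2.8, -1.5, -1.3]
finger_gap: 12.2
```

```bash
python3 st.py
```

```text
12.9833 x' -30.2 y' -0.3 rel -0.01 F along 3.2 lat 0.2 z -1.3 T [-0.21502843 -0.28917957  0.00442999] [609.53505128  78.06430934  86.70930385]
```

Request:
apply_moves(steps="0 0 0 0.0003 -0.0002 0 0.005;0 0 0 0.0006 -0.0004 0 0.005;0 0 0 0.0009 -0.0005 0 0.005;0 0 0 0.0012 -0.0007 0 0.005;0 0 0 0.0015 -0.0009 0 0.005")

```text
time_s: 13.4
tool_pos: [609.9, 77.9, 86.5]
ee_rot: [-179.8, 0.0, 59.0]
force: [-6.8, 4.9, 5.4]
finger_gap: 11.9
```

```bash
python3 st.py
```

```text
13.4 x' -29.7 y' -0.2 rel 0.01 F along -8.4 lat 0.7 z 5.4 T [0.64642758 1.26628045 0.03317472] [609.9450726   77.90901528  86.50541998]
```

Request:
apply_moves(steps="0 0 0 0.0001 -0.0001 0 0.005;0 0 0 0.0003 -0.0001 0 0.005;0 0 0 0.0004 -0.0002 0 0.005;0 0 0 0.0006 -0.0003 0 0.005;0 0 0 0.0006 -0.0003 0 0.005")

```text
time_s: 13.82
tool_pos: [610.1, 77.9, 86.5]
ee_rot: [-179.8, 0.0, 59.0]
force: [-8.2, 4.5, 6.0]
finger_gap: 11.9
```

```bash
python3 st.py
```

```text
13.8167 x' -29.6 y' -0.1 rel 0.02 F along -9.4 lat -0.4 z 6.0 T [ 0.73433519  1.5182032  -0.00502543] [610.05469991  77.8955668   86.49058277]
```

Request:
apply_moves(steps="0 0 0 0.0002 -0.0001 0 0.005;0 0 0 0.0004 -0.0002 0 0.005;0 0 0 0.0006 -0.0003 0 0.005;0 0 0 0.0006 -0.0003 0 0.005;0 0 0 0.0006 -0.0003 0 0.005")

```text
time_s: 14.23
tool_pos: [610.2, 77.9, 86.4]
ee_rot: [-179.7, 0.1, 59.0]
force: [-10.5, 5.8, 8.8]
finger_gap: 12.3
```

```bash
python3 st.py
```

```text
14.2333 x' -29.5 y' -0.1 rel 0.04 F along -12.0 lat -0.4 z 8.8 T [0.87627767 1.88494695 0.02409692] [610.17262282  77.87956083  86.40641708]
```

Request:
apply_moves(steps="0 0 0 -0.0004 0.0002 0 0.005;0 0 0 -0.0008 0.0005 0 0.005;0 0 0 -0.0012 0.0007 0 0.005;0 0 0 -0.0015 0.0009 0 0.005;0 0 0 -0.0015 0.0009 0 0.005")

```text
time_s: 14.65
tool_pos: [609.9, 78.0, 86.6]
ee_rot: [-179.9, 0.0, 59.0]
force: [-6.1, 2.1, 5.2]
finger_gap: 12.0
```

```bash
python3 st.py
```

```text
14.65 x' -29.8 y' -0.1 rel 0.01 F along -6.3 lat -1.4 z 5.2 T [0.44617875 0.97610612 0.06761348] [609.94457542  77.96992597  86.5822316 ]
```

Request:
apply_moves(steps="0 0 0 -0.0004 0.0002 0 0.005;0 0 0 -0.0008 0.0005 0 0.005;0 0 0 -0.0012 0.0007 0 0.005;0 0 0 -0.0015 0.0009 0 0.005;0 0 0 -0.0015 0.0009 0 0.005")

```text
time_s: 15.07
tool_pos: [609.6, 78.0, 86.7]
ee_rot: [180.0, -0.0, 59.0]
force: [1.4, -0.2, 0.6]
finger_gap: 12.2
```

```bash
python3 st.py
```

```text
15.0667 x' -30.1 y' -0.2 rel -0.02 F along 1.3 lat 0.5 z 0.6 T [-0.04077739 -0.04930221  0.14524736] [609.64484052  78.03323001  86.6618239 ]
```

Near zero load. Release.

Request:
apply_moves(steps="0 0 0 0 0 0 0.02;0 0 0 0 0 0 0.03;0 0 0 0 0 0 0.04;0 0 0 0 0 0 0.055;0 0 0 0 0 0 0.06")

```text
time_s: 15.48
tool_pos: [609.2, 78.2, 86.5]
ee_rot: [-180.0, 0.0, 59.0]
force: [0.5, 0.3, -0.5]
finger_gap: 40.9
```

Request:
apply_moves(steps="0 0 0 0 0 0 0.06;0 0 0 0 0 0.005 0.06;0 0 0 0 0 0.015 0.06;0 0 0 0 0 0.03 0.06;0 0 0 0 0 0.05 0.06")

```text
time_s: 15.9
tool_pos: [608.4, 78.2, 136.6]
ee_rot: [-179.9, 0.1, 59.0]
force: [-0.0, 0.1, 0.5]
finger_gap: 59.7
```

Request:
apply_moves(steps="0 0 0 0 0 0.02 0.06;0 0 0 0 0 0.04 0.06;0 0 0 -0.01 0.01 0.07 0.06;0 0 0 -0.03 0.03 0.1 0.06;0 0 0 -0.05 0.05 0.12 0.06")

```text
time_s: 16.32
tool_pos: [559.8, 128.3, 261.0]
ee_rot: [179.8, -0.2, 58.9]
force: [0.2, 0.5, 0.6]
finger_gap: 59.7
```

Request:
apply_moves(steps="0 0 0 -0.02 0.02 0 0.06;0 0 0 -0.04 0.04 0 0.06;0 0 0 -0.06 0.06 0 0.06;0 0 0 -0.08 0.08 0 0.06;0 0 0 -0.10 0.10 0 0.06")

```text
time_s: 16.73
tool_pos: [458.4, 229.1, 258.1]
ee_rot: [179.9, -0.1, 59.0]
force: [0.2, -0.3, 0.1]
finger_gap: 60.2
```

Run:
```python
from ov import *
s=ctrl.read_state();print(s["time_s"],s["tool_pos"],s["force"])
np.save("wf.npy",ctrl.camera_params("wrist")["camera_from_world"])
w=ctrl.snapshot("wrist")[:,:,::-1].copy();t=ctrl.snapshot("top")[:,:,::-1].copy()
cv2.imwrite("pics/wf.png",cv2.resize(w,(800,600),interpolation=cv2.INTER_CUBIC))
cv2.imwrite("pics/tfraw.png",t)
cv2.imwrite("pics/tf.png",cv2.resize(t[105:225,200:320],(600,600),interpolation=cv2.INTER_CUBIC))
c=ctrl.snapshot("scene")[:,:,::-1].copy();cv2.imwrite("pics/sf.png",cv2.resize(c[140:230,130:345],None,fx=3.7,fy=3.7,interpolation=cv2.INTER_CUBIC))
```

```text
16.7333 [458.38524101 229.09342832 258.05060708] [ 0.16065828 -0.31886337  0.10067237]
```

View pics/tf.png

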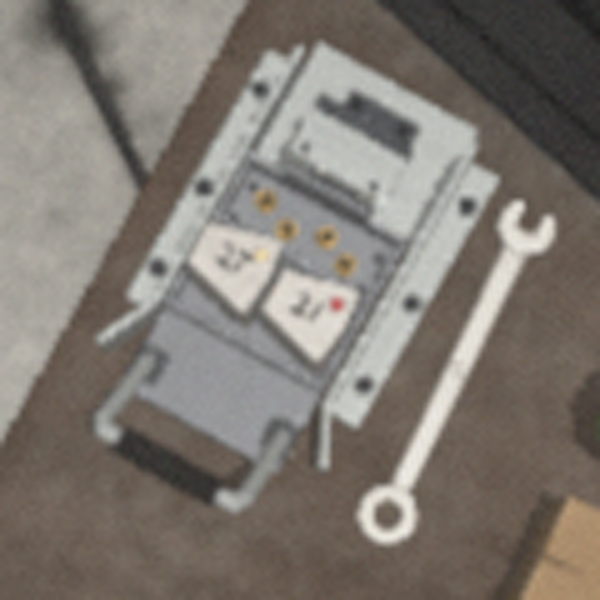

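View pics/wf.png

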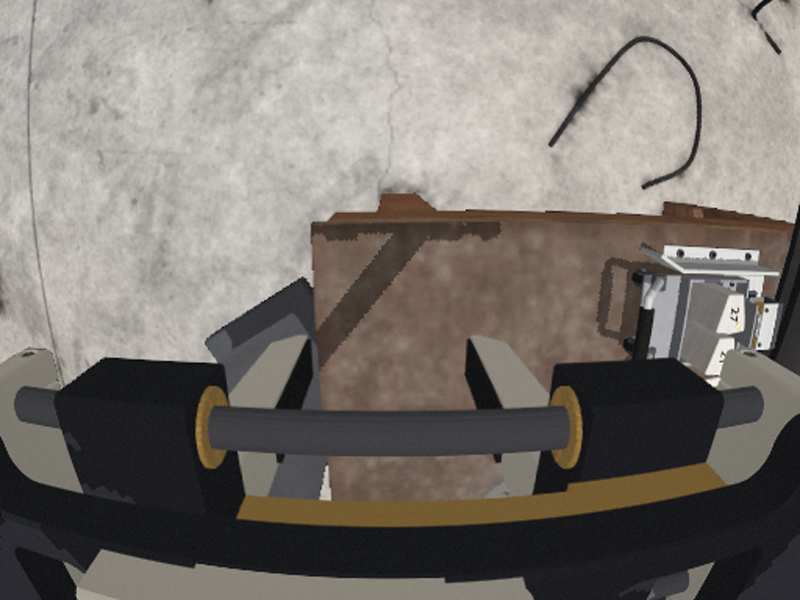

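View pics/sf.png

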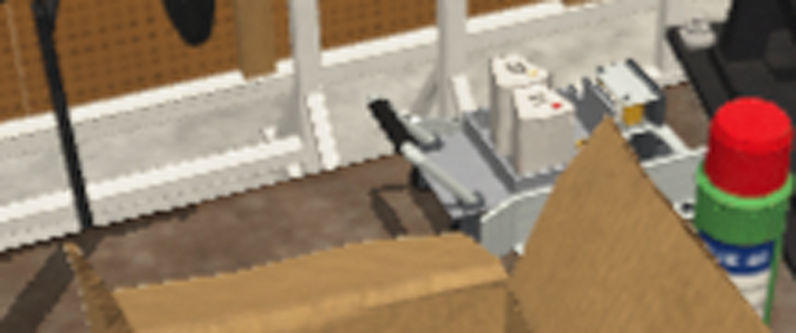

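Run:
```python
from h import *
print(bp("top",((174+.5)/5-.5+200,(466+.5)/5-.5+105),83))
print(ctrl.finish_job())
```

```text
[609.93581873  75.03574955  83.        ]
the job is handed in; nothing more can be done
None
```

The caddy is parked in the dock and latched, and the job is handed in at about 17 s of the 48 s allowed. I gripped the push bar, rolled the caddy about 100 mm forward on a gentle S-curve, and centred the nose between the rails. I then pushed in slowly, checking the force after each short step.

**Catch and buffer:** the push rose to about 9.5 N at the rollers, dropped, and the rollers then drew the caddy in with up to 6.5 N. I pressed it against the buffer to 12 N along the dock and eased off to near zero before letting go. The readings taken at the end of each move showed no more than about 3 N sideways in the rails. I did not pull back hard on the caddy to test the catch.

**Last pictures:**
- The caddy is straight between the rails with its nose up against the catch bracket.
- Both dies are standing.
- The spanner, can and carton look unmoved.
- The arm is clear of everything.
- The push bar reads (610, 75) mm in the top view and the hand let go at about (609.5, 78) mm, a difference about the size of the camera error.

**Not checked directly:**
- **Castors:** they were hidden under the deck, so I took them as trailing from the distance rolled before the nose went in.
- **Buffer:** I judged its compression only from the forces.

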